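Empty the rinse basket into the parts case and hook it shut

ROBOT

A 6-joint arm with a two-finger parallel gripper is mounted at the origin on the work surface. World frame = base frame: x ahead of the robot, y to its left, z up, the work surface at z = 0. Lengths are in m, angles in rad, forces in N, time in s.
With the tool pointing down it reaches from about 0.35 to 0.85 m from the base axis. Payload 8.1 kg.
Tool frame: the origin (TCP) lies at the centre of the arm's flange, where the gripper is bolted on; the fingertips stand 186 mm ahead of it and the grasp point (between the pads) lies 167 mm ahead of it; z points along the fingers, y is the direction in which the jaws open and shut (so a half turn about z gives the same grasp; the last joint's range is limited). The gripper opens to 93 mm and grips with 3 to 60 N. Pads are 15 mm wide; open, the fingers measure 128 mm over their backs; the gripper's body (75 mm by 188 mm) begins 65 mm behind the grasp point.
Start: joints at [1.144, 0.13, 1.488, -0, 1.523, -0.085], TCP at [0.201, 0.565, 0.405] pointing down, gripper open.
Joint ranges: [-2.96, 2.96], [-0.89, 2.26], [0.02, 2.5], [-1.34, 4.48], [0, 2.73], [-2.66, 2.66]. Speed limits (rad/s): [2.39, 2.39, 2.79, 3.14, 3.14, 3.14].

INTERFACE

Orientations are given as a rotation vector (axis times angle).
In Python, from plant import robot, viewer, order gives the robot as it stands.
- The arm moves only by the tool apply_moves, never from a script. Its argument "deltas" is a list of rows, each a list of 3 entries, a list of its own where there are three numbers: the finger opening in mm, from 0 to 93, then the shift along the tool's x, y, z in mm, then the turn about the tool's z in rad. In form: [[grip, [dx, dy, dz], yaw], ...]. A call has 1 to 5 rows; each row shifts and turns the commanded pose from where the row before left it, along the tool's axes as they then stand; what a row does not reach is not made up. A row lasts 1/8 s, in which the tool goes at most 62.5 mm and 10.7 degrees, less where a joint would pass 70% of its speed; a pose out of reach is approached as far as the arm can. A call is refused whole if a number of a shift passes 62.5 or a number of a turn 0.188, either way. A call with a gripper value outside its range is refused whole. The fingers move at their own pace and stop on an object; "grip_force" is the grip in N (left out, the last holds). Time passes only in rows, so rows that do not move let the fingers close. It gives the time, the measured TCP pose, the force and the opening at its end, in the units of the state.
- robot.read_state(): the state, without advancing time (a new reading comes with each control period).
- viewer.read_camera(name): name is "scene" or "top" or "wrist"; returns the picture (420x560x3 uint8, blue, green, red); there is no depth.
- viewer.get_calibration(name): a dict with "fx", "fy", "cx", "cy" (pixels), "R" (3x3) and "t" (3): a world point X has camera coordinates R X + t. Camera axes: x right, y down, z forward; pixel columns grow to the right and rows downward; lengths in m; the calibration is good to about 2 mm. A picture is of the moment at which its call begins: read the wrist's pose just before it. get_calibration takes no time and is no camera call; for the wrist camera it gives the pose at the moment of the call.
- order.close_job(): hands the job in, once; it reports no verdict.
The state is a dict: "t": time; "q": joint angles; "dq": joint speeds; "joint_torque": joint torques, N m; "tool_pos": TCP position; "orientation": TCP orientation; "force": force on the tool from outside, world axes, zero at the start; "wrist_torque": the same for the moment, N m; "opening": finger opening in m.
Only numpy, scipy, OpenCV 4.12 (cv2) and the standard library are available. Lean on these libraries where they do the work, as an engineer would, in place of code of your own. Each camera call takes 0.05 s, during which the arm holds its last target. There are 200 camera calls.

TASK

Tip the rinsed spacers out of the mesh basket, through its spout, into the grey parts case (do not pick them out of the basket by hand), stand the empty basket back upright on its rubber drip mat, and put the spacers lying loose on the bench into the case as well. When every spacer is in the case, close the lid fully, and only then swing the hook over it until it is home in its keeper. Leave the screwdriver, the tape roll and the blue tool bin where they are.

Things in the scene. Friction and masses are not known exactly. Their poses are not given: they have to be found in the camera images.
- basket: steel mesh basket, 350 g, inside 130 x 116 mm, walls 50 mm high, floor 3 mm; origin at the centre of its underside, z up. The spout is in its -x wall. Over the middle stands a rigid bail (uprights at y = +-62 mm, black bar on top). Spacers inside stay put while it is level, start to leave at 30 to 50 degrees of tilt towards the spout and are all out by about 60 degrees
- basket_grip (a point): centre of the bail's black bar: basket x 0, y 0, 128 mm above the underside; axes as the basket's. The bar runs along y: 16 mm wide (x), 22 mm high (117 to 139 mm above the underside), 129 mm long
- basket_lip (a point): middle of the spout's lip, at x = -95 mm, z = 17 mm in the basket's frame; the spout is a 98 mm wide notch in the -x wall with slanting guides at its corners, side cheeks 48 mm high and a ramp that rises from the floor at x = -45 mm to the lip
- mat: flat black rubber drip mat fixed to the bench, 190 (x) x 140 (y) x 4 mm thick, origin at the centre of its underside; the basket stands on it at the start
- case: fixed grey open-topped parts case, 210 (x) x 170 (y) mm outside, 65 mm high, walls and floor 5 mm; origin at the centre of its underside, z up. The lid is hinged along its -y wall; the hook's block (30 x 24 mm, 71 mm high) stands outside the +y wall at x = 60 mm, y = 97 mm
- lid (a joint): lid angle, rad: 0 shut, 1.6 to 1.8 standing open. Plate 210 x 170 x 6 mm, hinge line along case x at case y = -85, z = 66 mm; shut it reaches to y = +85 mm, its top at z = 72 mm. Stiff hinge: stays where left (2 to 4 N at the edge moves it). Flat but for a small keeper, open to -x, at case x 44 to 78 mm, 139 to 161 mm from the hinge, 23 mm above the plate
- lid_edge (a point): middle of the lid's free edge, on its outer (top) face, 170 mm from the hinge; moves with the lid
- hook (a joint): hook angle, rad: 0 closed, home in the keeper (stop); opens clockwise seen from above. Turns about a vertical pin at case x = 60, y = 98 mm; steel arm 82 mm long, 14 mm wide, 76 to 84 mm above the bench, just over the shut lid. At 0 it points to case -y over the lid, at 1.57 to case -x along the +y wall. Stays where left; about 1 N at the knob moves it
- hook_knob (a point): top of the black round knob standing on the hook's arm, 14 mm diameter, 72 mm from the pin; top 120 mm above the bench, knob 36 mm tall
- w1: bare aluminium spacer: straight eight-sided bar 60 mm long, 24 mm across its flats, 80 g, smooth (friction about 0.35), origin at its centre, own x along its length; lies on a flat, stays put on a level surface, slides or rolls down slopes above about 25 degrees. Starts in the basket, lying across it. May be absent (None)
- w2: bare aluminium spacer: straight eight-sided bar 60 mm long, 24 mm across its flats, 80 g, smooth (friction about 0.35), origin at its centre, own x along its length; lies on a flat, stays put on a level surface, slides or rolls down slopes above about 25 degrees. Starts in the basket, lying across it. May be absent (None)
- w3: bare aluminium spacer: straight eight-sided bar 60 mm long, 24 mm across its flats, 80 g, smooth (friction about 0.35), origin at its centre, own x along its length; lies on a flat, stays put on a level surface, slides or rolls down slopes above about 25 degrees. Starts in the basket, lying across it. May be absent (None)
- w4: bare aluminium spacer: straight eight-sided bar 60 mm long, 24 mm across its flats, 80 g, smooth (friction about 0.35), origin at its centre, own x along its length; lies on a flat, stays put on a level surface, slides or rolls down slopes above about 25 degrees. Starts in the basket, lying across it. May be absent (None)
- s1: bare aluminium spacer: straight eight-sided bar 60 mm long, 24 mm across its flats, 80 g, smooth (friction about 0.35), origin at its centre, own x along its length; lies on a flat, stays put on a level surface, slides or rolls down slopes above about 25 degrees. Starts loose on the bench between the basket and the case. May be absent (None)
- s2: bare aluminium spacer: straight eight-sided bar 60 mm long, 24 mm across its flats, 80 g, smooth (friction about 0.35), origin at its centre, own x along its length; lies on a flat, stays put on a level surface, slides or rolls down slopes above about 25 degrees. Starts loose on the bench between the basket and the case. May be absent (None)
- s3: bare aluminium spacer: straight eight-sided bar 60 mm long, 24 mm across its flats, 80 g, smooth (friction about 0.35), origin at its centre, own x along its length; lies on a flat, stays put on a level surface, slides or rolls down slopes above about 25 degrees. Starts loose on the bench between the basket and the case. May be absent (None)
- driver: bystander: orange and black electric screwdriver lying on the bench, 220 mm long
- tape: bystander: yellow tape roll, 100 mm diameter, 45 mm high
- bin: bystander: blue plastic bin 120 x 160 x 75 mm with tool handles in it
There are look-alikes about, which are no part of the job. Leave any purple or turquoise look-alike of the s2 alone.

How it is judged:
On the way, in this order (a step that is already met when the one before it is completed fails the run):
1. the basket is tilted towards its spout with the lip over the open case (angle between basket's own z axis and vertical above 0.25 rad and horizontal distance between basket_lip and case below 0.13 m and value of joint lid above 1 rad).
2. every spacer lies in the case (x of w1 in the frame of case between -0.1 and 0.1 m and y of w1 in the frame of case between -0.08 and 0.08 m and z of w1 in the frame of case between 0 and 0.062 m and x of w2 in the frame of case between -0.1 and 0.1 m and y of w2 in the frame of case between -0.08 and 0.08 m and z of w2 in the frame of case between 0 and 0.062 m and x of w3 in the frame of case between -0.1 and 0.1 m and y of w3 in the frame of case between -0.08 and 0.08 m and z of w3 in the frame of case between 0 and 0.062 m and x of w4 in the frame of case between -0.1 and 0.1 m and y of w4 in the frame of case between -0.08 and 0.08 m and z of w4 in the frame of case between 0 and 0.062 m and x of s1 in the frame of case between -0.1 and 0.1 m and y of s1 in the frame of case between -0.08 and 0.08 m and z of s1 in the frame of case between 0 and 0.062 m and x of s2 in the frame of case between -0.1 and 0.1 m and y of s2 in the frame of case between -0.08 and 0.08 m and z of s2 in the frame of case between 0 and 0.062 m and x of s3 in the frame of case between -0.1 and 0.1 m and y of s3 in the frame of case between -0.08 and 0.08 m and z of s3 in the frame of case between 0 and 0.062 m), for 0.3 s.
3. the lid is shut on the spacers (all of step 2 and value of joint lid below 0.05 rad), for 0.2 s.
4. the hook is home in its keeper (value of joint hook below 0.09 rad and value of joint lid below 0.05 rad), for 0.2 s.
At the end, for the whole second after the job is handed in: every spacer lies inside the case, the lid is shut (within 0.05 rad), the hook is home (within 0.09 rad), and the basket stands upright on its drip mat (centre within 50 mm of the mat's centre), at rest (all of step 2 and all of step 4 and horizontal distance between basket and mat below 0.05 m and angle between basket's own z axis and vertical below 0.08 rad and height (world z) of basket below 0.012 m and linear speed of basket below 0.02 m/s); the robot touches nothing.
It fails at once if a spacer in the basket is handled with the fingers ((contact force between the fingers and w1 above 1 N and x of w1 in the frame of basket between -0.075 and 0.07 m and y of w1 in the frame of basket between -0.06 and 0.06 m and z of w1 in the frame of basket between 0 and 0.05 m) or (contact force between the fingers and w2 above 1 N and x of w2 in the frame of basket between -0.075 and 0.07 m and y of w2 in the frame of basket between -0.06 and 0.06 m and z of w2 in the frame of basket between 0 and 0.05 m) or (contact force between the fingers and w3 above 1 N and x of w3 in the frame of basket between -0.075 and 0.07 m and y of w3 in the frame of basket between -0.06 and 0.06 m and z of w3 in the frame of basket between 0 and 0.05 m) or (contact force between the fingers and w4 above 1 N and x of w4 in the frame of basket between -0.075 and 0.07 m and y of w4 in the frame of basket between -0.06 and 0.06 m and z of w4 in the frame of basket between 0 and 0.05 m)).
It fails at once if the screwdriver, tape roll or tool bin is disturbed (moved more than 30 mm) (distance of any of driver, tape, bin from where it was at the start of the episode above 0.03 m).
Of w1, w2, w3, w4 only 2 to 4 are there at a start; the rules pass over those that are not, and their reading is None.
Of s1, s2, s3 only 2 to 3 are there at a start; the rules pass over those that are not, and their reading is None.
At some moment in a run one of s1, s2, s3 may be knocked a few centimetres aside while the robot is not near it.
It also fails if it takes over 210 s, if anything falls off the work surface, if the arm or the gripper's body presses on something with over 40 N, if the wrist force passes 120 N, or if a joint passes its speed limit or range.

## Working session

There is one attempt and no reset: what is moved stays moved. The work goes in short steps, Python scripts to look and compute and a tool call to move; the robot and the scene stay as the last step left them, time stands still between calls to the robot, and variables do not carry over. Pictures are saved under pics/ and viewed, about 12 in all and at most 16, crops included, and the job is handed in when it is done.

Besides the shell and the picture viewer there is one more tool, called after "Request:" as a command line: name --argument value ..., lists and objects as JSON in quotes. apply_moves: Moves the arm, as the interface text tells. Its arguments: {"type":"object","properties":{"deltas":{"type":"array"},"grip_force":{"type":"number"}},"required":["deltas"]}

```bash
ls; mkdir -p pics; cat > h.py <<'E'
import numpy as np, cv2
from plant import robot, viewer, order
def snap(cam,name,crop=None,k=1):
    c=viewer.get_calibration(cam); im=viewer.read_camera(cam)
    cv2.imwrite(f'pics/{name}_raw.png',im)
    o=im if crop is None else im[crop[1]:crop[3],crop[0]:crop[2]]
    cv2.imwrite(f'pics/{name}.png',cv2.resize(o,None,fx=k,fy=k,interpolation=cv2.INTER_CUBIC)); return im,c
def ray(c,u,v,z):
    R=np.array(c['R']);t=np.array(c['t']);d=R.T@np.array([(u-c['cx'])/c['fx'],(v-c['cy'])/c['fy'],1]);o=-R.T@t
    return o+d*(z-o[2])/d[2]
def proj(c,X):
    p=np.array(c['R'])@np.array(X)+np.array(c['t']);return np.array([c['fx']*p[0]/p[2]+c['cx'],c['fy']*p[1]/p[2]+c['cy']])
E
python3 - <<'E'
from h import *
print(robot.read_state())
for n in('top','scene'):
    im,c=snap(n,n+'0'); print(n,c)
E
```

```text
pics
{'t': 0.0, 'q': array([ 1.14359723e+00,  1.31142440e-01,  1.48927267e+00, -1.34000847e-05,
        1.52298686e+00, -8.54032979e-02]), 'dq': array([-7.01270540e-05, -5.38598189e-05,  1.26429359e-03, -1.04066779e-03,
       -9.19158562e-04,  1.10307002e-03]), 'joint_torque': array([ 2.43518080e-04, -5.59832203e+01, -4.91770363e+01,  7.70290266e-02,
        3.50623915e-02, -1.58182311e-04]), 'tool_pos': array([0.2009964 , 0.5650908 , 0.40370195]), 'orientation': array([-5.34204966e-01, -3.09538714e+00,  2.75416304e-03]), 'force': array([ 0.20029007, -0.13117653,  0.27741697]), 'wrist_torque': array([-0.01275709, -0.0122928 , -0.01238277]), 'opening': 0.09277984028985516}
top {'fx': 529.1029127202929, 'fy': 529.1029127202929, 'cx': 274.1535201539963, 'cy': 209.86907092367946, 'R': array([[-0.02237807, -0.99973875,  0.00465239],
       [-0.995715  ,  0.02186986, -0.08985184],
       [ 0.08972662, -0.00664316, -0.99594428]]), 't': array([0.0362091 , 0.53742761, 1.46406742])}
scene {'fx': 516.894075998406, 'fy': 516.894075998406, 'cx': 284.0670333627229, 'cy': 213.41397837319616, 'R': array([[-0.02287709,  0.99973375,  0.00301058],
       [ 0.54299897,  0.0149539 , -0.8396002 ],
       [-0.83942168, -0.01757287, -0.5431965 ]]), 't': array([-0.01206303, -0.19661509,  2.01846972])}
```

View pics/top0.png

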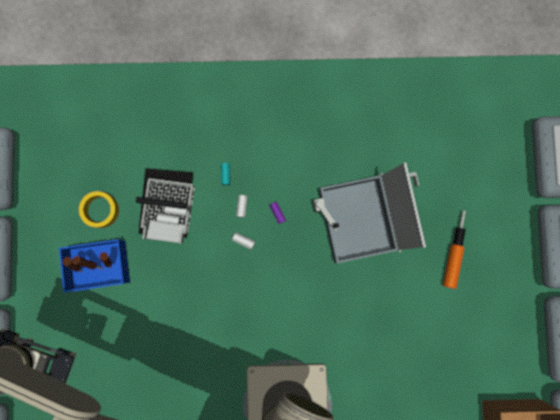

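View pics/scene0.png

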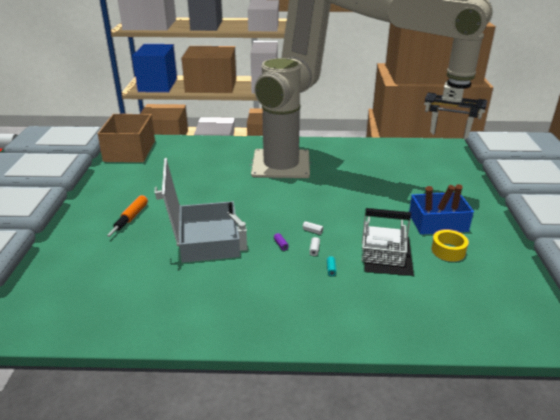

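```bash
python3 - <<'E'
from h import *
im=cv2.imread('pics/top0_raw.png'); cv2.imwrite('pics/top0c.png',cv2.resize(im[150:275,130:430],None,fx=2.66,fy=2.66,interpolation=cv2.INTER_CUBIC))
c=viewer.get_calibration('top')
for n,u,v,z in[('bar',166,203,.132),('case',358,218,.065),('matL',147,170,.004),('s1',242,206,.012),('s2',243,241,.012),('purple',278,212,.012),('pin',319,205,.08),('knob',335,222,.12)]: print(n,ray(c,u,v,z).round(3))
w=viewer.get_calibration('wrist'); s=robot.read_state()
R=np.array(w['R']);print('wristcam',(-R.T@w['t']).round(3),R[2].round(3),R[0].round(3),w['fx'])
from scipy.spatial.transform import Rotation as Ro
print(Ro.from_rotvec(s['orientation']).as_matrix().round(3))
E
```

```text
bar [0.553 0.307 0.132]
case [ 0.507 -0.204  0.065]
matL [0.663 0.386 0.004]
s1 [0.552 0.115 0.012]
s2 [0.453 0.114 0.012]
purple [0.533 0.013 0.012]
pin [ 0.544 -0.097  0.08 ]
knob [ 0.494 -0.134  0.12 ]
wristcam [0.138 0.587 0.385] [ 0.225 -0.081 -0.971] [ 0.336  0.942 -0.001] 301.16493105488445
[[-0.942  0.335 -0.001]
 [ 0.335  0.942 -0.002]
 [ 0.    -0.002 -1.   ]]
```

View pics/top0c.png

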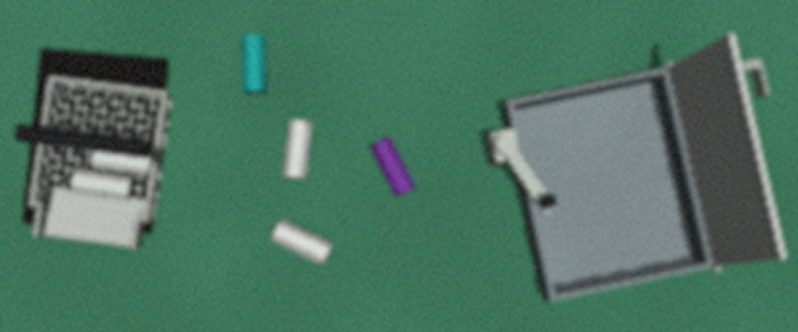

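```bash
cat >> h.py <<'E'
from scipy.spatial.transform import Rotation as Ro
def plan(X,yaw=None,grip=93,n=None,pose=None,step=55,tz=None):
    """rows to bring TCP to X (m), tool y axis to world angle yaw (rad, mod pi); prints rows and returns the end pose"""
    s=robot.read_state()
    if pose is None:
        M=Ro.from_rotvec(s['orientation']).as_matrix(); p=np.array(s['tool_pos']); a=np.arctan2(M[1,1],M[0,1])
    else: p,a=np.array(pose[0]),pose[1]
    X=np.array(X,float); d=(X-p)*1000
    w=0 if yaw is None else -((yaw-a+np.pi/2)%np.pi-np.pi/2)   # turn about tool z (down)
    if n is None: n=int(max(np.ceil(np.linalg.norm(d)/step),np.ceil(abs(w)/.17),1))
    rows=[]; q=p*1000
    for i in range(n):
        y=np.array([np.cos(a),np.sin(a),0]); x=np.array([np.sin(a),-np.cos(a),0])*-1; x=np.cross(y,[0,0,-1])
        e=p*1000+d*(i+1)/n-q; r=[round(float(v),0) for v in(e@x,e@y,-e[2])]; wi=round(w/n,3)
        q=q+r[0]*x+r[1]*y-np.array([0,0,r[2]]); a-=wi
        rows.append([grip,[int(v) for v in r],wi])
    for i in range(0,n,5): print(rows[i:i+5])
    return q/1000,a
E
python3 - <<'E'
from h import *
plan([.52,.30,.43],np.radians(-7.5))
E
```

```text
[[93, [-49, -18, -3], np.float64(0.17)], [93, [-51, -9, -4], np.float64(0.17)], [93, [-52, -1, -3], np.float64(0.17)], [93, [-51, 8, -3], np.float64(0.17)], [93, [-49, 17, -3], np.float64(0.17)]]
[[93, [-45, 25, -4], np.float64(0.17)], [93, [-41, 32, -3], np.float64(0.17)], [93, [-35, 38, -3], np.float64(0.17)]]
```

Request:
apply_moves --deltas '[[93, [-49, -18, -3], 0.17], [93, [-51, -9, -4], 0.17], [93, [-52, -1, -3], 0.17], [93, [-51, 8, -3], 0.17], [93, [-49, 17, -3], 0.17]]'

```text
t: 0.72
tool_pos: [0.4017, 0.3982, 0.4204]
orientation: [-1.77, -2.595, 0.001]
force: [0.5, 0.5, 1.0]
opening: 0.093
```

Request:
apply_moves --deltas '[[93, [-45, 25, -4], 0.17], [93, [-41, 32, -3], 0.17], [93, [-35, 38, -3], 0.17], [93, [0, 0, 0], 0], [93, [0, 0, 0], 0]]'

```text
t: 1.35
tool_pos: [0.5195, 0.3001, 0.4301]
orientation: [-2.361, -2.072, 0.002]
force: [-0.7, -0.3, 0.3]
opening: 0.0927
```

```bash
sed -i 's/wi=round(w\/n,3)/wi=round(float(w\/n),3)/' h.py; python3 - <<'E'
from h import *
s=robot.read_state();print(s['t'],s['tool_pos'],s['q'].round(2),Ro.from_rotvec(s['orientation']).as_matrix().round(3).tolist())
im,c=snap('wrist','w1',k=1.4); 
E
```

```text
1.35 [0.51949958 0.30005158 0.43012389] [0.44 0.12 1.45 0.   1.57 0.57] [[0.13, 0.992, -0.001], [0.992, -0.13, -0.0], [-0.0, -0.001, -1.0]]
```

View pics/w1.png

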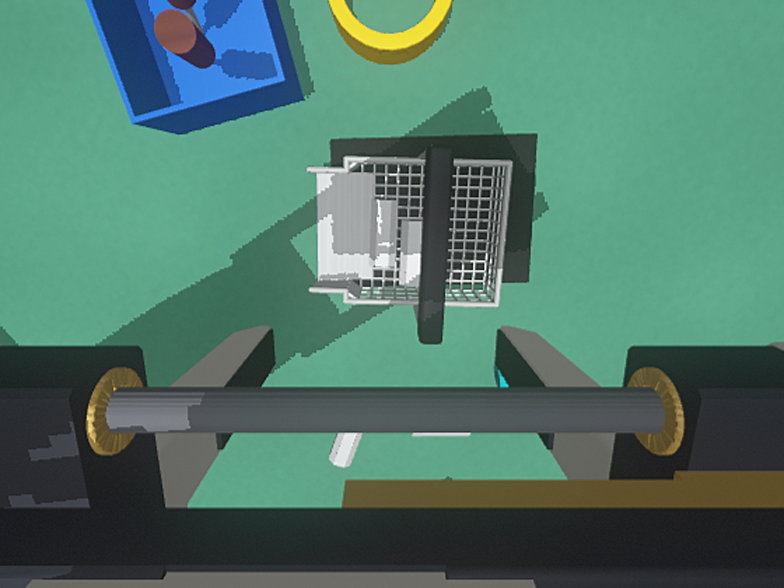

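```bash
python3 - <<'E'
from h import *
c=viewer.get_calibration('wrist')
P=lambda u,v,z: ray(c,u/1.4,v/1.4,z)[:2]
a,b=P(439,147,.143),P(430.5,343,.143); print('bar',a,b,(a+b)/2,np.linalg.norm(a-b),np.degrees(np.arctan2(*(a-b)[::-1]))-90)
m=[P(331,140,.004),P(537,134,.004),P(528,282,.004)]
print('mat',(m[0]+m[2])/2,np.linalg.norm(m[0]-m[1]),np.linalg.norm(m[1]-m[2]),np.degrees(np.arctan2(*(m[1]-m[0])[::-1])),np.degrees(np.arctan2(*(m[1]-m[2])[::-1]))-90)
r=[P(347,157,.054),P(512,160,.054),P(499,305,.054)]; print('rim',(r[0]+r[2])/2,np.linalg.norm(r[0]-r[1]),np.linalg.norm(r[1]-r[2]),np.degrees(np.arctan2(*(r[1]-r[0])[::-1])))
print('sp in',P(386,235,.031),P(412,252,.031))
plan([.44,-.16,.43],np.radians(-7.5))
E
```

```text
bar [0.56235555 0.38305779] [0.54416085 0.25807144] [0.5532582  0.32056461] 0.1263037431386369 -8.28256756392625
mat [0.56923699 0.33241548] 0.18820887736197484 0.13861919843098006 -5.87364184067927 -6.170756703927083
rim [0.55630011 0.32043182] 0.13392918864440373 0.12247684007629316 -8.44683708977481
sp in [0.52219943 0.321376  ] [0.54366796 0.30299179]
[[93, [-52, -2, 0], 0.0], [93, [-52, -2, 0], 0.0], [93, [-52, -2, 0], 0.0], [93, [-52, -2, 0], 0.0], [93, [-51, -3, 0], 0.0]]
[[93, [-52, -2, 0], 0.0], [93, [-52, -2, 0], 0.0], [93, [-52, -2, 0], 0.0], [93, [-52, -2, 0], 0.0]]
```

```bash
python3 - <<'E'
from h import *
plan([.50,-.23,.48],np.radians(11))
E
```

```text
[[93, [-53, 5, -5], -0.032], [93, [-53, 3, -5], -0.032], [93, [-53, 2, -5], -0.032], [93, [-53, 0, -5], -0.032], [93, [-53, -2, -5], -0.032]]
[[93, [-53, -4, -5], -0.032], [93, [-53, -5, -5], -0.032], [93, [-52, -7, -5], -0.032], [93, [-53, -9, -5], -0.032], [93, [-52, -10, -5], -0.032]]
```

Request:
apply_moves --deltas '[[93, [-53, 5, -5], -0.032], [93, [-53, 3, -5], -0.032], [93, [-53, 2, -5], -0.032], [93, [-53, 0, -5], -0.032], [93, [-53, -2, -5], -0.032]]'

```text
t: 2.02
tool_pos: [0.5091, 0.0347, 0.4559]
orientation: [2.184, 2.259, 0.001]
force: [1.1, -0.4, 0.4]
opening: 0.093
```

Request:
apply_moves --deltas '[[93, [-53, -4, -5], -0.032], [93, [-53, -5, -5], -0.032], [93, [-52, -7, -5], -0.032], [93, [-53, -9, -5], -0.032], [93, [-52, -10, -5], -0.032]]'

```text
t: 2.65
tool_pos: [0.4995, -0.2306, 0.481]
orientation: [1.996, 2.426, 0.001]
force: [0.1, -0.9, -0.1]
opening: 0.093
```

Request:
apply_moves --deltas '[[93, [0, 0, 0], 0], [93, [0, 0, 0], 0]]'

```text
t: 2.9
tool_pos: [0.4997, -0.2293, 0.4805]
orientation: [-2.0, -2.422, -0.001]
force: [-0.7, 0.2, -0.9]
opening: 0.0929
```

```bash
python3 - <<'E'
from h import *
s=robot.read_state();print(s['t'],s['tool_pos'],s['q'].round(2))
im,c=snap('wrist','w2',k=1.4); 
E
```

```text
2.9 [ 0.49972034 -0.22930462  0.48050373] [-0.52 -0.02  1.51  0.    1.65 -0.71]
```

View pics/w2.png

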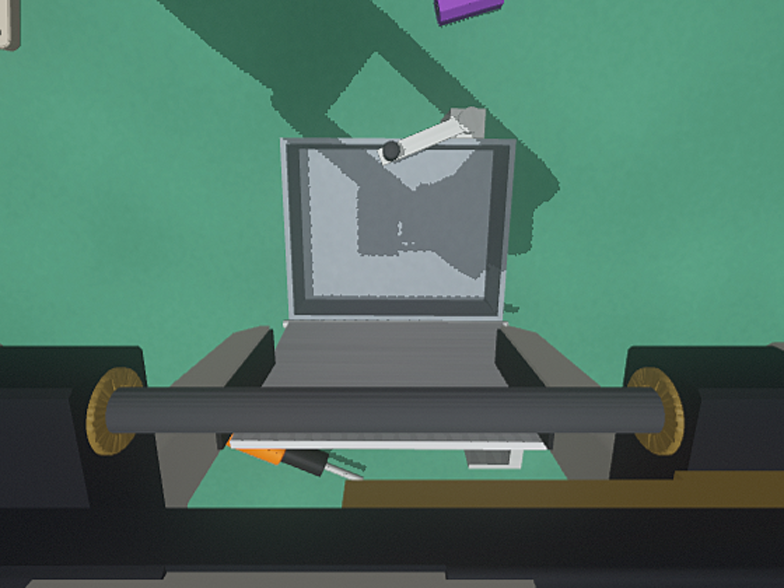

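```bash
python3 - <<'E'
from h import *
c=viewer.get_calibration('wrist')
P=lambda u,v,z: ray(c,u/1.4,v/1.4,z)[:2]
k=[P(282,139,.065),P(516,139,.065),P(504,319,.065),P(289,319,.065)]
for i in range(4): d=k[(i+1)%4]-k[i]; print(np.linalg.norm(d),np.degrees(np.arctan2(d[1],d[0])))
C=np.mean(k,0); print('C',C)
d=k[1]-k[0]; psi=np.arctan2(d[1],d[0])
ca=lambda w: np.array([[np.cos(psi),np.sin(psi)],[-np.sin(psi),np.cos(psi)]])@(np.array(w)-C)
print(psi,[ca(x).round(3) for x in k]); print('knob',P(391,150,.12),ca(P(391,150,.12)),'pin',ca(P(468,122,.084)))
# lid edge: intersection of ray with plane of case x.. solve lid angle: point at distance .17 from hinge
R=np.array(c['R']);o=-R.T@np.array(c['t'])
for u,v in[(390,445)]:
  for z in np.arange(.20,.245,.005): print(round(z,3),ca(P(u,v,z)).round(3),np.hypot(ca(P(u,v,z))[1]+.085,z-.066).round(3))
E
```

```text
0.2085996842477499 10.897743734345257
0.16826008739080422 -78.87100402765948
0.21212614138095917 -169.09809938146148
0.168298194930847 99.92834268975969
C [ 0.50741636 -0.20604998]
0.190201509202907 [array([-0.104,  0.084]), array([0.105, 0.084]), array([ 0.106, -0.084]), array([-0.107, -0.084])]
knob [ 0.48684827 -0.13808841] [-0.00734858  0.0706245 ] pin [0.05785366 0.09579482]
0.2 [-0.008 -0.133] 0.142
0.205 [-0.009 -0.13 ] 0.146
0.21 [-0.009 -0.126] 0.15
0.215 [-0.009 -0.123] 0.154
0.22 [-0.009 -0.12 ] 0.158
0.225 [-0.009 -0.116] 0.162
0.23 [-0.009 -0.113] 0.166
0.235 [-0.009 -0.109] 0.171
0.24 [-0.009 -0.106] 0.175
```

```bash
cat >> h.py <<'E'
C=np.array([.5074,-.2060]); PSI=.190
def cw(x,y,z):
    c,s=np.cos(PSI),np.sin(PSI); return np.array([C[0]+c*x-s*y,C[1]+s*x+c*y,z])
def wc(p):
    c,s=np.cos(PSI),np.sin(PSI); d=np.array(p[:2])-C; return np.array([c*d[0]+s*d[1],-s*d[0]+c*d[1]])
E
python3 - <<'E'
from h import *
e=plan(cw(-.009,.042,.33),PSI,grip=0); e=plan(cw(-.009,.042,.281),PSI,grip=0,pose=e)
e=plan(cw(-.009,.093,.281),PSI,grip=0,pose=e,step=17)
e=plan(cw(-.009,.07,.281),PSI,grip=0,pose=e)
# then travel to basket with pregrasp
e=plan(cw(-.009,.07,.36),PSI,grip=40,pose=e)
Y=np.radians(-8.3); e=plan([.5545,.3205,.37],Y,grip=40,pose=e)
e=plan([.5545,.3205,.301],Y,grip=40,pose=e,step=25)
E
```

```text
[[0, [21, 1, 50], 0.0], [0, [21, 1, 50], 0.0], [0, [21, 1, 51], 0.0]]
[[0, [0, 0, 49], 0.001]]
[[0, [13, 0, 0], -0.0], [0, [13, 0, 0], -0.0], [0, [12, 0, 0], -0.0], [0, [13, 0, 0], -0.0]]
[[0, [-23, 0, 0], -0.0]]
[[40, [0, 0, -40], -0.0], [40, [0, 0, -39], -0.0]]
[[40, [49, 17, -1], 0.037], [40, [49, 16, -1], 0.037], [40, [50, 13, -1], 0.037], [40, [50, 12, -2], 0.037], [40, [51, 10, -1], 0.037]]
[[40, [51, 7, -1], 0.037], [40, [51, 7, -1], 0.037], [40, [52, 4, -1], 0.037], [40, [51, 2, -1], 0.037]]
[[40, [0, 0, 23], 0.001], [40, [0, 0, 23], 0.001], [40, [0, 0, 23], 0.001]]
```

Request:
apply_moves --deltas '[[0, [21, 1, 50], 0], [0, [21, 1, 50], 0], [0, [21, 1, 51], 0], [0, [0, 0, 0], 0], [0, [0, 0, 0], 0]]'

```text
t: 3.58
tool_pos: [0.4915, -0.1679, 0.3321]
orientation: [1.998, 2.421, 0.001]
force: [0.4, 0.3, -0.2]
opening: 0.0476
```

Request:
apply_moves --deltas '[[0, [0, 0, 49], 0], [0, [0, 0, 0], 0], [0, [13, 0, 0], 0], [0, [13, 0, 0], 0], [0, [12, 0, 0], 0]]'

```text
t: 4.2
tool_pos: [0.4823, -0.1313, 0.2827]
orientation: [-2.002, -2.421, 0.008]
force: [-3.3, -2.2, 0.1]
opening: 0.003
```

Request:
apply_moves --deltas '[[0, [13, 0, 0], 0], [0, [0, 0, 0], 0], [0, [-25, 0, 0], 0], [40, [0, 0, -40], 0], [40, [0, 0, -40], 0]]'

```text
t: 4.82
tool_pos: [0.4858, -0.1427, 0.362]
orientation: [-2.002, -2.421, -0.0]
force: [0.8, 0.5, 0.1]
opening: 0.0161
```

```bash
python3 - <<'E'
from h import *
im,c=snap('top','t2',(290,150,440,270),4)
im,c=snap('wrist','w3',k=1)
s=robot.read_state();print(s['t'],s['tool_pos'],wc(s['tool_pos']))
Y=np.radians(-8.3); e=plan([.5545,.3205,.37],Y,grip=40)
e=plan([.5545,.3205,.301],Y,grip=40,pose=e,step=25)
E
```

```text
4.925 [ 0.4874542  -0.14318182  0.36697445] [-0.00772309  0.06545466]
[[40, [49, 17, 0], 0.037], [40, [50, 15, -1], 0.037], [40, [50, 13, 0], 0.037], [40, [51, 12, 0], 0.037], [40, [51, 9, -1], 0.037]]
[[40, [52, 8, 0], 0.037], [40, [52, 6, 0], 0.037], [40, [51, 4, -1], 0.037], [40, [52, 2, 0], 0.037]]
[[40, [0, 0, 23], 0.0], [40, [0, 0, 23], 0.0], [40, [0, 0, 23], 0.0]]
```

View pics/w3.png

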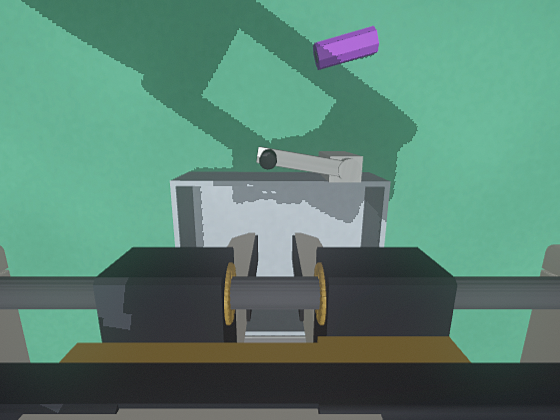

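Request:
apply_moves --deltas '[[40, [49, 17, 0], 0.037], [40, [50, 15, 0], 0.037], [40, [50, 13, 0], 0.037], [40, [51, 12, 0], 0.037], [40, [51, 9, 0], 0.037]]'

```text
t: 5.55
tool_pos: [0.5226, 0.1166, 0.3608]
orientation: [2.218, 2.225, 0.001]
force: [0.3, -0.4, 0.1]
opening: 0.0399
```

Request:
apply_moves --deltas '[[40, [52, 8, 0], 0.037], [40, [52, 6, 0], 0.037], [40, [51, 4, 0], 0.037], [40, [52, 2, 0], 0.037], [40, [0, 0, 0], 0]]'

```text
t: 6.18
tool_pos: [0.5527, 0.3241, 0.3598]
orientation: [-2.371, -2.06, 0.0]
force: [0.7, -0.7, -0.0]
opening: 0.0396
```

```bash
python3 - <<'E'
from h import *
s=robot.read_state();print(s['t'],s['tool_pos'],s['orientation'])
Y=np.radians(-8.3); 
e=plan([.5545,.3205,.301],Y,grip=40,step=25)
im,c=snap('wrist','w4'); 
E
```

```text
6.175 [0.55266314 0.32410312 0.35982264] [-2.37090897e+00 -2.05953733e+00  3.13223598e-05]
[[40, [-1, 1, 20], 0.002], [40, [-1, 1, 19], 0.002], [40, [-1, 0, 20], 0.002]]
```

View pics/w4.png

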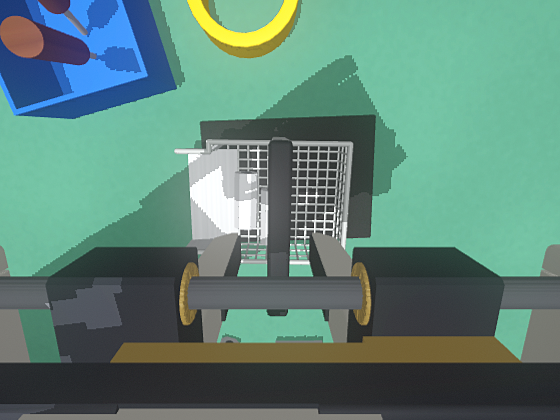

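Request:
apply_moves --deltas '[[40, [-1, 1, 20], 0], [40, [-1, 0, 19], 0], [40, [-1, 0, 20], 0], [10, [0, 0, 0], 0], [10, [0, 0, 0], 0]]' --grip_force 55

```text
t: 6.85
tool_pos: [0.5539, 0.3173, 0.3019]
orientation: [2.376, 2.055, 0.0]
force: [-0.5, 0.3, 0.9]
opening: 0.0243
```

Request:
apply_moves --deltas '[[10, [0, 0, 0], 0], [5, [0, 0, 0], 0], [5, [0, 0, -8], 0], [5, [0, 0, -25], 0], [5, [0, 0, -30], 0]]'

```text
t: 7.48
tool_pos: [0.5531, 0.3173, 0.364]
orientation: [-2.375, -2.055, 0.005]
force: [0.4, 1.1, -5.1]
opening: 0.0159
```

Request:
apply_moves --deltas '[[5, [0, 0, -30], 0], [5, [0, 0, -20], 0], [5, [0, 0, 0], 0]]'

```text
t: 7.85
tool_pos: [0.5541, 0.3177, 0.4166]
orientation: [2.375, 2.055, 0.005]
force: [0.4, -0.6, -6.2]
opening: 0.0157
```

```bash
python3 - <<'E'
from h import *
s=robot.read_state();print(s['t'],s['tool_pos'],s['force'],s['opening'])
e=plan(cw(.0975,0,s['tool_pos'][2]),PSI,grip=5,step=36)
im,c=snap('scene','s5',(140,100,500,320),2)
E
```

```text
7.85 [0.55405144 0.31768077 0.41663475] [ 0.39966361 -0.63178396 -6.1779891 ] 0.015734280277083675
[[5, [-33, 8, 0], -0.022], [5, [-33, 7, 0], -0.022], [5, [-33, 7, 0], -0.022], [5, [-33, 6, 0], -0.022], [5, [-34, 5, 0], -0.022]]
[[5, [-33, 4, 0], -0.022], [5, [-34, 4, 0], -0.022], [5, [-34, 3, 0], -0.022], [5, [-34, 2, 0], -0.022], [5, [-33, 2, 0], -0.022]]
[[5, [-34, 0, 0], -0.022], [5, [-34, 0, 0], -0.022], [5, [-34, 0, 0], -0.022], [5, [-34, -2, 0], -0.022], [5, [-33, -2, 0], -0.022]]
```

View pics/s5.png

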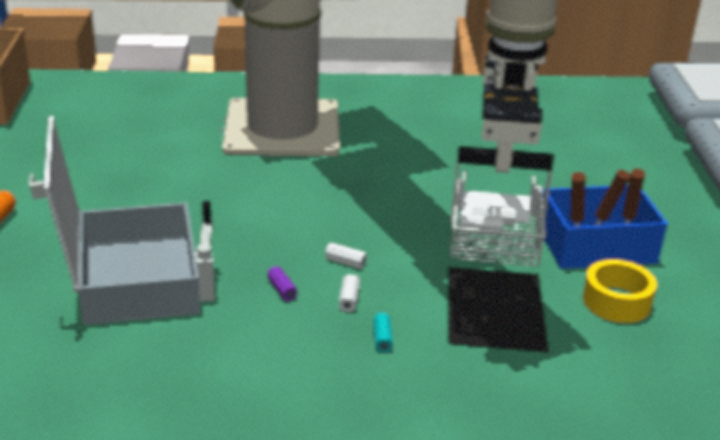

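Request:
apply_moves --deltas '[[5, [-20, 5, 0], -0.022], [5, [-33, 7, 0], -0.022], [5, [-33, 7, 0], -0.022], [5, [-33, 6, 0], -0.022], [5, [-34, 5, 0], -0.022]]'

```text
t: 8.52
tool_pos: [0.5684, 0.1611, 0.4122]
orientation: [-2.256, -2.183, 0.005]
force: [0.1, 0.3, -4.6]
opening: 0.0157
```

Request:
apply_moves --deltas '[[5, [-33, 4, 0], -0.022], [5, [-34, 4, 0], -0.022], [5, [-34, 3, 0], -0.022], [5, [-34, 2, 0], -0.022], [5, [-33, 2, 0], -0.022]]'

```text
t: 9.15
tool_pos: [0.5851, -0.0068, 0.4123]
orientation: [-2.133, -2.303, 0.003]
force: [1.8, 0.8, -5.4]
opening: 0.0157
```

Request:
apply_moves --deltas '[[5, [-34, 0, 0], -0.022], [5, [-34, 0, 0], -0.022], [5, [-34, 0, 0], -0.022], [5, [-30, -2, 0], -0.022], [5, [-16, -2, 0], -0.022]]'

```text
t: 9.78
tool_pos: [0.598, -0.1548, 0.412]
orientation: [-2.004, -2.415, 0.002]
force: [-0.4, 0.1, -5.6]
opening: 0.015
```

Request:
apply_moves --deltas '[[5, [-10, 0, 0], 0], [5, [0, 0, 0], 0]]'

```text
t: 10.02
tool_pos: [0.6002, -0.1633, 0.4134]
orientation: [-2.006, -2.415, 0.001]
force: [0.0, -0.1, -5.2]
opening: 0.0155
```

```bash
python3 - <<'E'
from h import *
s=robot.read_state();print(s['t'],s['tool_pos'],s['force'],s['opening'],wc(s['tool_pos']))
e=plan(cw(.0975,0,.366),PSI,grip=5,step=20)
E
```

```text
10.025 [ 0.60016768 -0.16333794  0.41338912] [ 2.23565185e-03 -6.71155661e-02 -5.16182090e+00] 0.015540336958574302 [0.09915537 0.02437432]
[[5, [-8, -1, 16], -0.002], [5, [-8, 0, 16], -0.002], [5, [-8, -1, 15], -0.002]]
```

Request:
apply_moves --deltas '[[5, [-8, -1, 16], 0], [5, [-8, 0, 16], 0], [5, [-7, -1, 14], 0], [5, [0, 0, 3], 0], [5, [0, 0, 0], 0]]'

```text
t: 10.65
tool_pos: [0.6025, -0.186, 0.3654]
orientation: [-2.005, -2.417, -0.0]
force: [-0.3, 0.3, -4.8]
opening: 0.0156
```

Request:
apply_moves --deltas '[[5, [0, 0, 1], 0], [5, [0, 0, 0], 0]]'

```text
t: 10.9
tool_pos: [0.6027, -0.1859, 0.3652]
orientation: [2.005, 2.418, 0.0]
force: [0.2, -0.8, -5.6]
opening: 0.0156
```

Request:
apply_moves --deltas '[[5, [0, 0, 1], 0], [5, [0, 0, 0], 0]]'

```text
t: 11.15
tool_pos: [0.6027, -0.186, 0.364]
orientation: [2.005, 2.418, 0.0]
force: [-0.2, 0.2, -4.6]
opening: 0.0156
```

Request:
apply_moves --deltas '[[5, [0, 0, 1], 0], [5, [0, 0, 1], 0], [5, [0, 0, 0], 0]]'

```text
t: 11.52
tool_pos: [0.6028, -0.186, 0.3638]
orientation: [2.004, 2.417, 0.001]
force: [-3.8, 3.2, 7.1]
opening: 0.0159
```

Request:
apply_moves --deltas '[[24, [0, 0, 0], 0], [30, [0, 0, 0], 0], [30, [0, 0, 0], 0], [30, [0, 0, 0], 0], [30, [0, 0, 0], 0]]'

```text
t: 12.15
tool_pos: [0.6026, -0.1861, 0.3616]
orientation: [-2.006, -2.418, 0.0]
force: [-1.0, 0.2, -0.4]
opening: 0.0302
```

```bash
python3 - <<'E'
from h import *
s=robot.read_state();print(s['t'],s['tool_pos'],s['force'],s['opening'],wc(s['tool_pos']))
im,c=snap('scene','s6',(140,100,340,270),3.5)
E
```

```text
12.15 [ 0.60256312 -0.18608301  0.36159701] [-0.96313158  0.23760384 -0.4065252 ] 0.03018873177064381 [0.09721209 0.00158617]
```

View pics/s6.png

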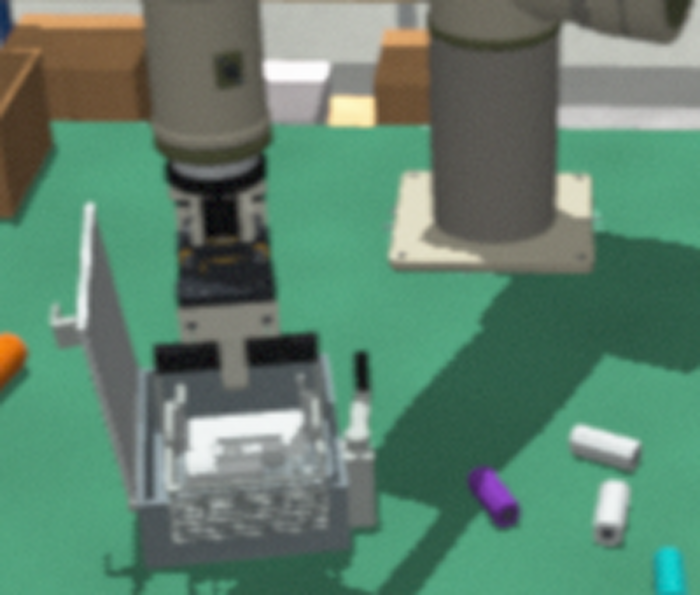

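Request:
apply_moves --deltas '[[30, [0, -11, 1], 0], [30, [0, -11, 1], 0], [30, [0, -11, 3], 0], [30, [0, -10, 3], 0], [30, [0, 0, 0], 0]]'

```text
t: 12.82
tool_pos: [0.5594, -0.1942, 0.3535]
orientation: [-2.006, -2.417, 0.001]
force: [-0.9, 0.5, 0.6]
opening: 0.0304
```

Request:
apply_moves --deltas '[[30, [0, -10, 5], 0], [30, [0, -10, 5], 0], [30, [0, 0, 0], 0]]'

```text
t: 13.2
tool_pos: [0.5397, -0.1979, 0.3429]
orientation: [-2.005, -2.416, 0.001]
force: [-2.1, -0.2, 1.3]
opening: 0.0299
```

```bash
python3 - <<'E'
from h import *
s=robot.read_state();print(s['t'],s['tool_pos'],s['force'],s['opening'],wc(s['tool_pos']))
im,c=snap('scene','s7',(140,100,340,270),3.5)
E
```

```text
13.2 [ 0.53973354 -0.19786251  0.34292824] [-2.14225236 -0.1774932   1.26278154] 0.02994487694211997 [0.03328851 0.00188458]
```

View pics/s7.png

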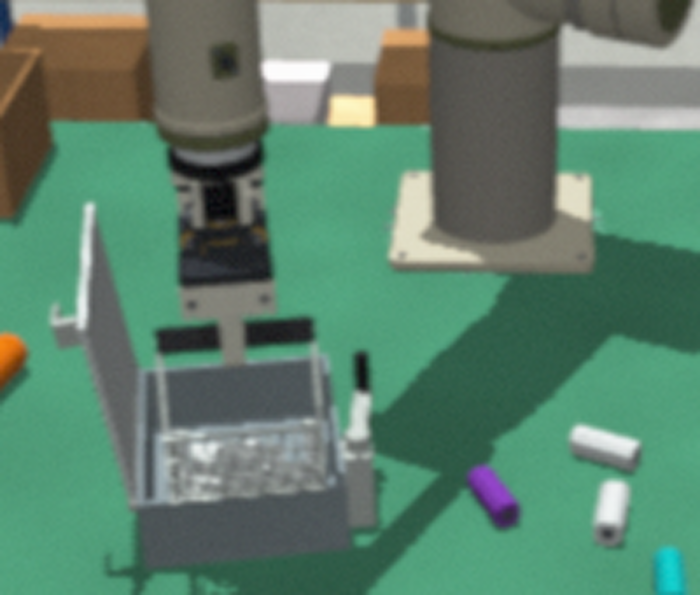

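```bash
python3 - <<'E'
from h import *
c=viewer.get_calibration('scene')
def py(u,v,y):
    R=np.array(c['R']);o=-R.T@np.array(c['t']);d=R.T@np.array([(u/3.5+140-c['cx'])/c['fx'],(v/3.5+100-c['cy'])/c['fy'],1])
    n=np.array([-np.sin(PSI),np.cos(PSI),0]);k=(y-n[:2]@(o[:2]-C))/(n@d);p=o+k*d;return wc(p).round(3),p[2].round(3)
for nm,u,v,y in[('barL',157,342,-.0625),('barR',313,331,.0665),('rimL',167,432,-.06),('rimR',322,425,.063),('botL',165,497,-.06),('botR',320,488,.063),('wallnear',138,500,-.085),('wallnearR',345,490,.085)]: print(nm,py(u,v,y))
E
```

```text
barL (array([-0.036, -0.062]), np.float64(0.13))
barR (array([0.053, 0.067]), np.float64(0.18))
rimL (array([ 0.023, -0.06 ]), np.float64(0.076))
rimR (array([0.177, 0.063]), np.float64(0.171))
botL (array([ 0.163, -0.06 ]), np.float64(0.109))
botR (array([0.075, 0.063]), np.float64(0.04))
wallnear (array([ 0.104, -0.085]), np.float64(0.067))
wallnearR (array([0.056, 0.085]), np.float64(0.022))
```

```bash
cat >> h.py <<'E'
def atx(c,u,v,x):
    "ray cut by the plane case x = x -> case y, z"
    R=np.array(c['R']);o=-R.T@np.array(c['t']);d=R.T@np.array([(u-c['cx'])/c['fx'],(v-c['cy'])/c['fy'],1])
    n=np.array([np.cos(PSI),np.sin(PSI),0]);k=(x-n[:2]@(o[:2]-C))/(n@d);p=o+k*d;return wc(p)[1].round(3),p[2].round(3)
E
python3 - <<'E'
from h import *
c=viewer.get_calibration('scene'); f=lambda u,v,x: atx(c,u/3.5+140,v/3.5+100,x)
for x in(.02,.03): print('bar',x,f(157,342,x),f(313,331,x))
for x in(.06,.08,.1,.12): print('rim',x,f(167,432,x),f(322,425,x),'bot',f(165,497,x),f(320,488,x))
print('wall',f(138,500,.105),f(345,490,.105))
E
```

```text
bar 0.02 (np.float64(-0.06), np.float64(0.163)) (np.float64(0.068), np.float64(0.161))
bar 0.03 (np.float64(-0.059), np.float64(0.169)) (np.float64(0.068), np.float64(0.167))
rim 0.06 (np.float64(-0.058), np.float64(0.1)) (np.float64(0.069), np.float64(0.094)) bot (np.float64(-0.066), np.float64(0.036)) (np.float64(0.064), np.float64(0.03))
rim 0.08 (np.float64(-0.057), np.float64(0.114)) (np.float64(0.068), np.float64(0.107)) bot (np.float64(-0.065), np.float64(0.05)) (np.float64(0.063), np.float64(0.044))
rim 0.1 (np.float64(-0.056), np.float64(0.127)) (np.float64(0.067), np.float64(0.12)) bot (np.float64(-0.064), np.float64(0.064)) (np.float64(0.062), np.float64(0.058))
rim 0.12 (np.float64(-0.055), np.float64(0.14)) (np.float64(0.066), np.float64(0.134)) bot (np.float64(-0.063), np.float64(0.078)) (np.float64(0.061), np.float64(0.073))
wall (np.float64(-0.085), np.float64(0.067)) (np.float64(0.082), np.float64(0.058))
```

Request:
apply_moves --deltas '[[30, [0, -9, 4], 0], [30, [0, -9, 5], 0], [30, [0, -8, 6], 0], [30, [0, -7, 6], 0], [30, [0, 0, 0], 0]]'

```text
t: 13.88
tool_pos: [0.5078, -0.2038, 0.3222]
orientation: [-2.006, -2.417, -0.0]
force: [0.8, -0.2, -0.6]
opening: 0.0297
```

Request:
apply_moves --deltas '[[30, [0, -8, 1], 0], [30, [0, -8, 2], 0], [30, [0, 0, 0], 0]]'

```text
t: 14.25
tool_pos: [0.492, -0.2069, 0.3196]
orientation: [-2.006, -2.418, 0.0]
force: [1.1, 0.1, 0.2]
opening: 0.03
```

Request:
apply_moves --deltas '[[30, [0, -8, 2], 0], [30, [0, -8, 3], 0], [30, [0, 0, 0], 0]]'

```text
t: 14.62
tool_pos: [0.4761, -0.2098, 0.3142]
orientation: [-2.006, -2.417, 0.0]
force: [1.1, -0.8, -0.3]
opening: 0.03
```

```bash
python3 - <<'E'
from h import *
s=robot.read_state();print(s['t'],s['tool_pos'],s['force'],s['opening'],wc(s['tool_pos']))
im,c=snap('top','t8'); im2,c=snap('scene','s8')
a=cv2.resize(im[150:270,290:430],None,fx=2.8,fy=2.8,interpolation=cv2.INTER_CUBIC);b=cv2.resize(im2[100:270,140:340],None,fx=2,fy=2,interpolation=cv2.INTER_CUBIC)
o=np.zeros((max(a.shape[0],b.shape[0]),a.shape[1]+b.shape[1],3),np.uint8);o[:a.shape[0],:a.shape[1]]=a;o[:b.shape[0],a.shape[1]:]=b;cv2.imwrite('pics/m8.png',o)
E
```

```text
14.625 [ 0.47606219 -0.209782    0.3142042 ] [ 1.13744412 -0.79140982 -0.31614428] 0.030036886064398926 [-0.03148813  0.00220448]
```

View pics/m8.png

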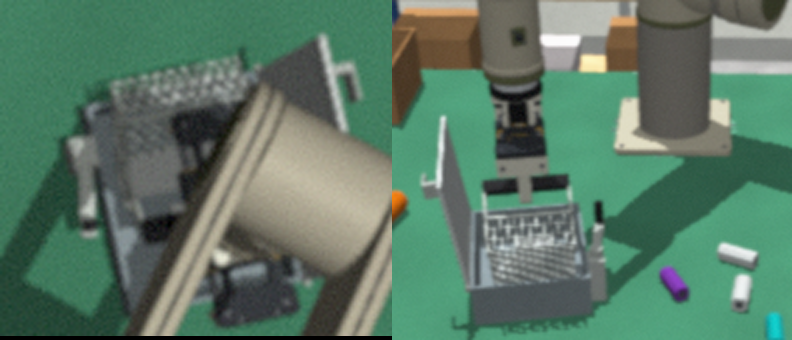

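```bash
python3 - <<'E'
from h import *
c=viewer.get_calibration('scene'); f=lambda u,v,x: atx(c,(u-392)/2+140,v/2+100,x)
for x in(-.04,-.03): print('bar',x,f(483,187,x),f(572,180,x))
for th in range(40,76,5):
    t=np.radians(th);cc,ss=np.cos(t),np.sin(t)
    for bx in(-.036,):
        bz=f(527,184,bx)[1]; X=bx+.065*cc+.078*ss; Z=bz+.065*ss-.078*cc; lx=bx-.095*cc+.111*ss; lz=bz-.095*ss-.111*cc
        print(th,'rim pred',X.round(3),Z.round(3),'seen',f(527,209,X)[1],'lip',lx.round(3),lz.round(3))
E
```

```text
bar -0.04 (np.float64(-0.059), np.float64(0.142)) (np.float64(0.073), np.float64(0.141))
bar -0.03 (np.float64(-0.059), np.float64(0.148)) (np.float64(0.073), np.float64(0.147))
40 rim pred 0.064 0.125 seen 0.161 lip -0.037 -0.003
45 rim pred 0.065 0.134 seen 0.161 lip -0.025 -0.003
50 rim pred 0.066 0.143 seen 0.162 lip -0.012 -0.001
55 rim pred 0.065 0.152 seen 0.162 lip 0.0 0.002
60 rim pred 0.064 0.16 seen 0.161 lip 0.013 0.005
65 rim pred 0.062 0.169 seen 0.16 lip 0.024 0.01
70 rim pred 0.06 0.177 seen 0.158 lip 0.036 0.016
75 rim pred 0.056 0.186 seen 0.156 lip 0.047 0.023
```

Request:
apply_moves --deltas '[[30, [0, -7, 3], 0], [30, [0, -6, 3], 0], [30, [0, 0, 0], 0], [30, [0, 7, -3], 0], [30, [0, -7, 3], 0]]'

```text
t: 15.35
tool_pos: [0.4649, -0.2121, 0.3096]
orientation: [2.003, 2.418, 0.001]
force: [0.2, -1.4, 0.6]
opening: 0.0301
```

Request:
apply_moves --deltas '[[30, [0, 0, 0], 0], [30, [0, 0, 0], 0], [30, [0, 13, -6], 0], [30, [0, 8, -3], 0], [30, [0, 8, -3], 0]]'

```text
t: 15.98
tool_pos: [0.4934, -0.2066, 0.3212]
orientation: [2.005, 2.418, 0.0]
force: [0.8, 0.7, -0.2]
opening: 0.03
```

Request:
apply_moves --deltas '[[30, [0, 8, -2], 0], [30, [0, 8, -2], 0], [30, [0, 0, 0], 0], [30, [0, 7, -6], 0], [30, [0, 8, -6], 0]]'

```text
t: 16.6
tool_pos: [0.5229, -0.2012, 0.3371]
orientation: [-2.005, -2.417, 0.002]
force: [-4.0, -0.9, 1.9]
opening: 0.03
```

Request:
apply_moves --deltas '[[30, [0, 8, -5], 0], [30, [0, 9, -4], 0], [30, [0, 0, 0], 0], [30, [0, 0, 0], 0]]'

```text
t: 17.1
tool_pos: [0.5397, -0.1979, 0.3454]
orientation: [-2.005, -2.418, 0.0]
force: [-2.2, -1.3, 0.1]
opening: 0.0301
```

```bash
python3 - <<'E'
from h import *
s=robot.read_state();print(s['t'],s['tool_pos'],s['force'],s['opening'],wc(s['tool_pos']))
im,c=snap('top','t9'); im2,c=snap('scene','s9')
# dark bar rows in the scene image
g=im2[100:270,140:340].max(2); m=(g<45).astype(np.uint8); n,l,st,ce=cv2.connectedComponentsWithStats(m)
for i in range(1,n):
    if st[i,4]>25: print(st[i],ce[i].round(1))
E
```

```text
17.1 [ 0.53965852 -0.19786245  0.34542796] [-2.22500543 -1.34932277  0.09894489] 0.03005614693673329 [0.03321485 0.0018988 ]
[ 49  42  26  20 186] [61.8 51.4]
[ 52  63  25  17 204] [65.7 71.6]
[71 92 17  6 89] [78.8 94.3]
[46 94 16  6 80] [53.4 96.5]
```

Request:
apply_moves --deltas '[[30, [0, 10, -5], 0], [30, [0, 10, -4], 0], [30, [0, 0, 0], 0], [30, [0, 10, -3], 0], [30, [0, 11, -3], 0]]'

```text
t: 17.82
tool_pos: [0.5806, -0.1902, 0.3609]
orientation: [2.006, 2.418, 0.0]
force: [-0.7, -0.1, 1.4]
opening: 0.0298
```

Request:
apply_moves --deltas '[[30, [0, 10, -2], 0], [30, [0, 0, 0], 0], [10, [0, 0, 0], 0], [5, [0, 0, 0], 0], [5, [0, 0, 0], 0]]'

```text
t: 18.45
tool_pos: [0.5897, -0.1885, 0.3627]
orientation: [2.006, 2.418, 0.0]
force: [0.4, 0.1, -0.9]
opening: 0.0158
```

Request:
apply_moves --deltas '[[5, [0, 0, 0], 0], [5, [0, 0, -10], 0], [5, [0, 0, -20], 0], [5, [0, 0, -30], 0], [5, [0, 0, 0], 0]]'

```text
t: 19.08
tool_pos: [0.5905, -0.1888, 0.4274]
orientation: [2.001, 2.413, 0.003]
force: [0.8, -1.6, -5.0]
opening: 0.0157
```

```bash
python3 - <<'E'
from h import *
s=robot.read_state();print(s['t'],s['tool_pos'],s['force'],s['opening'],wc(s['tool_pos']))
im,c=snap('top','t10'); im2,c=snap('scene','s10')
a=cv2.resize(im[150:270,290:430],None,fx=2.8,fy=2.8,interpolation=cv2.INTER_CUBIC);b=cv2.resize(im2[100:270,140:340],None,fx=2,fy=2,interpolation=cv2.INTER_CUBIC)
o=np.zeros((max(a.shape[0],b.shape[0]),a.shape[1]+b.shape[1],3),np.uint8);o[:a.shape[0],:a.shape[1]]=a;o[:b.shape[0],a.shape[1]:]=b;cv2.imwrite('pics/m10.png',o)
E
```

```text
19.075 [ 0.59054597 -0.18877989  0.42736963] [ 0.76062988 -1.59503438 -4.97647425] 0.015654025895238233 [0.08490186 0.00120737]
```

View pics/m10.png

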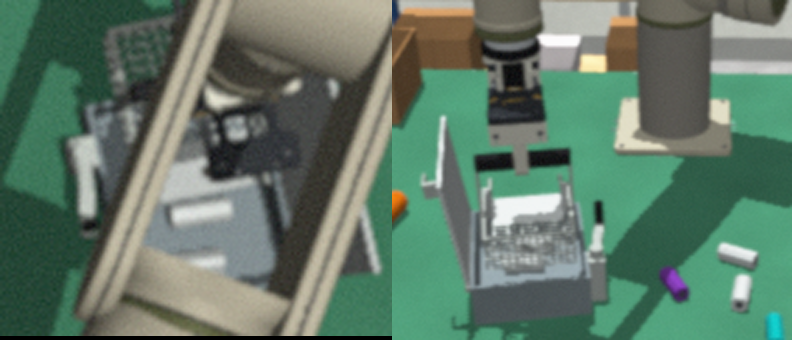

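```bash
python3 - <<'E'
from h import *
s=robot.read_state();print(s['force'])
e=plan([.566,.330,.42],np.radians(-7),grip=5,step=40)
e=plan([.566,.330,.308],np.radians(-7),grip=5,pose=e,step=25)
E
```

```text
[-0.22698453  0.21148983 -3.72330647]
[[5, [40, 6, 0], 0.024], [5, [39, 4, 0], 0.024], [5, [40, 4, 1], 0.024], [5, [40, 3, 0], 0.024], [5, [40, 1, 0], 0.024]]
[[5, [40, 1, 0], 0.024], [5, [40, 0, 1], 0.024], [5, [39, -1, 0], 0.024], [5, [40, -2, 0], 0.024], [5, [40, -3, 0], 0.024]]
[[5, [40, -4, 1], 0.024], [5, [39, -5, 0], 0.024], [5, [40, -6, 0], 0.024]]
[[5, [0, 0, 22], -0.001], [5, [0, 0, 23], -0.001], [5, [0, 0, 22], -0.001], [5, [0, 0, 23], -0.001], [5, [0, 0, 22], -0.001]]
```

Request:
apply_moves --deltas '[[5, [40, 6, 0], 0.024], [5, [39, 4, 0], 0.024], [5, [40, 4, 1], 0.024], [5, [40, 3, 0], 0.024], [5, [40, 1, 0], 0.024]]'

```text
t: 19.8
tool_pos: [0.5797, 0.0126, 0.4198]
orientation: [-2.146, -2.291, 0.003]
force: [0.4, 0.8, -3.1]
opening: 0.0155
```

Request:
apply_moves --deltas '[[5, [40, 1, 0], 0.024], [5, [40, 0, 1], 0.024], [5, [39, -1, 0], 0.024], [5, [40, -2, 0], 0.024], [5, [40, -3, 0], 0.024]]'

```text
t: 20.42
tool_pos: [0.5711, 0.2114, 0.4188]
orientation: [-2.281, -2.159, 0.004]
force: [-0.1, -0.5, -4.2]
opening: 0.0158
```

Request:
apply_moves --deltas '[[5, [40, -4, 1], 0.024], [5, [39, -5, 0], 0.024], [5, [40, -6, 0], 0.024], [5, [0, 0, 0], 0], [5, [0, 0, 0], 0]]'

```text
t: 21.05
tool_pos: [0.5658, 0.3298, 0.4181]
orientation: [-2.356, -2.078, 0.004]
force: [0.2, -1.3, -5.0]
opening: 0.0157
```

```bash
python3 - <<'E'
from h import *
s=robot.read_state();print(s['tool_pos'],s['force'])
e=plan([.566,.330,.308],np.radians(-7),grip=5,step=25)
E
```

```text
[0.56576895 0.32982446 0.41806326] [ 0.15282398 -1.29677826 -4.98999633]
[[5, [0, 0, 22], -0.001], [5, [0, 0, 22], -0.001], [5, [0, 0, 22], -0.001], [5, [0, 0, 22], -0.001], [5, [0, 0, 22], -0.001]]
```

Request:
apply_moves --deltas '[[5, [0, 0, 24], 0], [5, [0, 0, 24], 0], [5, [0, 0, 24], 0], [5, [0, 0, 24], 0], [5, [0, 0, 13], 0]]'

```text
t: 21.68
tool_pos: [0.5658, 0.3285, 0.3086]
orientation: [-2.358, -2.075, 0.005]
force: [-0.1, 1.4, -4.1]
opening: 0.0156
```

Request:
apply_moves --deltas '[[5, [0, 0, 3], 0], [5, [0, 0, 2], 0], [5, [0, 0, 2], 0], [5, [0, 0, 0], 0]]'

```text
t: 22.18
tool_pos: [0.5661, 0.3302, 0.3043]
orientation: [2.357, 2.077, 0.001]
force: [-1.0, 0.1, -3.8]
opening: 0.0156
```

Request:
apply_moves --deltas '[[5, [0, 0, 2], 0], [5, [0, 0, 0], 0]]'

```text
t: 22.42
tool_pos: [0.5662, 0.3302, 0.3022]
orientation: [2.357, 2.077, 0.001]
force: [0.5, -1.0, -2.0]
opening: 0.0155
```

Request:
apply_moves --deltas '[[5, [0, 0, 2], 0], [5, [0, 0, 0], 0]]'

```text
t: 22.68
tool_pos: [0.5663, 0.3302, 0.3021]
orientation: [2.356, 2.077, 0.003]
force: [-4.7, -3.5, 8.5]
opening: 0.0155
```

Touching down; release and rise, then look for the loose spacers.

Request:
apply_moves --deltas '[[40, [0, 0, -1], 0], [40, [0, 0, 0], 0], [40, [0, 0, 0], 0], [40, [0, 0, -30], 0], [40, [0, 0, -50], 0]]'

```text
t: 23.3
tool_pos: [0.5653, 0.3298, 0.3785]
orientation: [-2.356, -2.076, 0.009]
force: [0.1, 0.6, -0.8]
opening: 0.04
```

Request:
apply_moves --deltas '[[60, [-50, 0, -20], 0], [60, [-50, 0, -20], 0], [60, [-50, 0, -20], 0], [60, [-50, 0, 0], 0], [60, [-40, 0, 0], 0]]'

```text
t: 23.92
tool_pos: [0.5355, 0.0902, 0.4412]
orientation: [2.357, 2.076, 0.001]
force: [-0.2, 0.9, -0.6]
opening: 0.0601
```

Request:
apply_moves --deltas '[[60, [0, -30, 0], 0], [60, [0, 0, 0], 0], [60, [0, 0, 0], 0]]'

```text
t: 24.3
tool_pos: [0.5064, 0.0959, 0.4409]
orientation: [2.356, 2.077, 0.001]
force: [0.5, -0.1, 0.7]
opening: 0.06
```

```bash
python3 - <<'E'
from h import *
s=robot.read_state();print(s['t'],s['tool_pos'],s['q'].round(2))
im,c=snap('wrist','w11',k=1.4); np.save('w11c.npy',c,allow_pickle=True)
E
```

```text
24.3 [0.50636164 0.09594305 0.44092821] [ 0.09 -0.11  1.67 -0.    1.59  0.21]
```

View pics/w11.png

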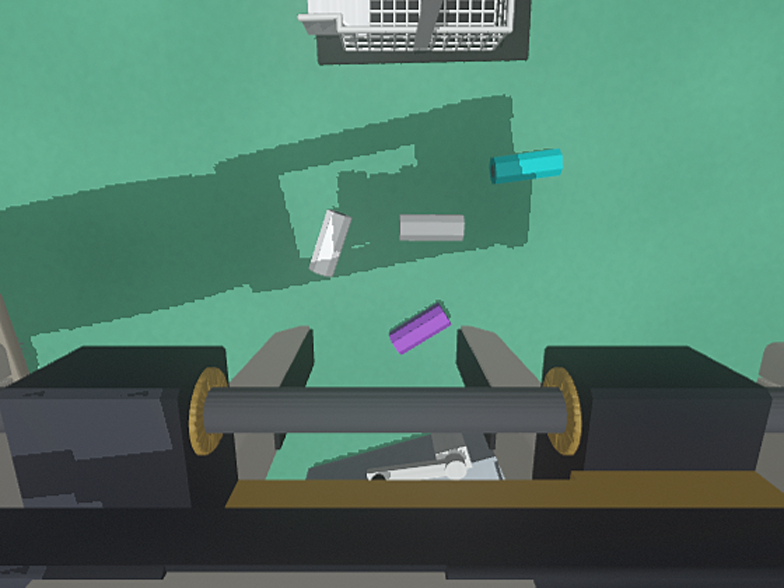

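```bash
cat >> h.py <<'E'
def spacers(im,c,box,z=.018):
    "loose bare spacers: centre, axis angle (world), size"
    hsv=cv2.cvtColor(im,cv2.COLOR_BGR2HSV); m=((hsv[...,1]<45)&(hsv[...,2]>100)).astype(np.uint8)
    k=np.zeros_like(m); x0,y0,x1,y1=box; k[y0:y1,x0:x1]=m[y0:y1,x0:x1]; k=cv2.morphologyEx(k,cv2.MORPH_CLOSE,np.ones((3,3)))
    for q in cv2.findContours(k,cv2.RETR_EXTERNAL,cv2.CHAIN_APPROX_NONE)[0]:
        if cv2.contourArea(q)<150: continue
        p=np.array([ray(c,*b,z)[:2] for b in cv2.boxPoints(cv2.minAreaRect(q))]); e=[p[1]-p[0],p[2]-p[1]]; L=max(e,key=np.linalg.norm)
        print('spacer',p.mean(0).round(4),'angle',np.degrees(np.arctan2(L[1],L[0])).round(1)%180,[round(float(np.linalg.norm(v)),3) for v in e])
E
python3 - <<'E'
from h import *
im=cv2.imread('pics/w11_raw.png'); c=viewer.get_calibration('wrist')
spacers(im,c,(150,130,345,215))
E
```

```text
spacer [0.5536 0.1164] angle 172.8 [0.061, 0.024]
spacer [0.4547 0.1129] angle 63.2 [0.063, 0.024]
```

```bash
python3 - <<'E'
from h import *
c=viewer.get_calibration('top')
for u,v in((361.4,225.7),(360,243.6)): print(wc(ray(c,u,v,.02)))
B=np.array([.4547,.1129]);yb=np.radians(-26.8)
e=plan([*B,.26],yb,grip=48); e=plan([*B,.189],yb,grip=48,pose=e,step=36)
print('lift+carry'); e=plan([*B,.33],yb,grip=10,pose=e,step=40)
e=plan(cw(.06,.036,.33),PSI,grip=10,pose=e); e=plan(cw(.06,.036,.20),PSI,grip=10,pose=e,step=33); print(e)
E
```

```text
[-0.02141316 -0.01042668]
[-0.06960141  0.00474972]
[[48, [3, -13, 45], 0.086], [48, [1, -14, 45], 0.086], [48, [0, -13, 46], 0.086], [48, [-1, -14, 45], 0.086]]
[[48, [0, 0, 35], -0.001], [48, [0, 0, 36], -0.001]]
lift+carry
[[10, [0, 0, -35], 0.0], [10, [0, 0, -36], 0.0], [10, [0, 0, -35], 0.0], [10, [0, 0, -35], 0.0]]
[[10, [-33, 36, 0], -0.11], [10, [-36, 32, 0], -0.11], [10, [-40, 28, 0], -0.11], [10, [-42, 24, 0], -0.11], [10, [-45, 19, 0], -0.11]]
[[10, [-47, 13, 0], -0.11]]
[[10, [0, 0, 32], 0.001], [10, [0, 0, 33], 0.001], [10, [0, 0, 32], 0.001], [10, [0, 0, 33], 0.001]]
(array([ 0.55930317, -0.1597369 ,  0.19981934]), np.float64(0.18850298960656459))
```

Request:
apply_moves --deltas '[[48, [3, -13, 45], 0.086], [48, [1, -14, 45], 0.086], [48, [0, -13, 46], 0.086], [48, [-1, -14, 45], 0.086], [48, [0, 0, 0], 0]]' --grip_force 25

```text
t: 24.98
tool_pos: [0.4521, 0.1127, 0.2559]
orientation: [-2.673, -1.644, 0.012]
force: [0.1, 0.9, 0.1]
opening: 0.048
```

Request:
apply_moves --deltas '[[48, [0, 0, 35], 0], [48, [0, 0, 35], 0], [48, [0, 0, 0], 0], [10, [0, 0, 0], 0], [10, [0, 0, 0], 0]]'

```text
t: 25.6
tool_pos: [0.4558, 0.1126, 0.1921]
orientation: [2.676, 1.643, 0.005]
force: [-0.2, -0.3, 0.2]
opening: 0.0326
```

Request:
apply_moves --deltas '[[10, [0, 0, 0], 0], [10, [0, 0, -35], 0], [10, [0, 0, -36], 0], [10, [0, 0, -35], 0], [10, [0, 0, -35], 0]]'

```text
t: 26.22
tool_pos: [0.4541, 0.1124, 0.3325]
orientation: [2.677, 1.643, 0.001]
force: [0.4, 0.1, -1.7]
opening: 0.024
```

Request:
apply_moves --deltas '[[10, [-33, 36, 0], -0.11], [10, [-36, 32, 0], -0.11], [10, [-40, 28, 0], -0.11], [10, [-42, 24, 0], -0.11], [10, [-45, 19, 0], -0.11]]'

```text
t: 26.85
tool_pos: [0.5419, -0.1159, 0.3313]
orientation: [2.126, 2.312, 0.001]
force: [-0.0, 1.3, -0.6]
opening: 0.0236
```

Request:
apply_moves --deltas '[[10, [-47, 13, 0], -0.11], [10, [0, 0, 0], 0], [10, [0, 0, 0], 0]]'

```text
t: 27.22
tool_pos: [0.558, -0.1601, 0.3308]
orientation: [-2.002, -2.42, -0.0]
force: [0.2, -0.0, -0.6]
opening: 0.0235
```

```bash
python3 - <<'E'
from h import *
s=robot.read_state();print(s['t'],s['tool_pos'],wc(s['tool_pos']),s['opening'])
e=plan(cw(.06,.036,.33),PSI,grip=10); e=plan(cw(.06,.036,.20),PSI,grip=10,pose=e,step=33)
print('to A');e=plan(cw(.06,.036,.33),PSI,grip=36,pose=e,step=40)
A=[.5536,.1164]; ya=np.radians(82.8); e=plan([*A,.28],ya,grip=48,pose=e)
E
```

```text
27.225 [ 0.55801626 -0.16011671  0.33075344] [0.05837085 0.03549825] 0.023508378698094388
[[10, [1, 2, 1], -0.001]]
[[10, [0, 0, 32], -0.0], [10, [0, 0, 33], -0.0], [10, [0, 0, 32], -0.0], [10, [0, 0, 33], -0.0]]
to A
[[36, [0, 0, -33], -0.0], [36, [0, 0, -32], -0.0], [36, [0, 0, -33], -0.0], [36, [0, 0, -32], -0.0]]
[[48, [34, 6, 6], -0.157], [48, [33, 11, 6], -0.157], [48, [30, 16, 7], -0.157], [48, [28, 20, 6], -0.157], [48, [24, 25, 6], -0.157]]
[[48, [20, 28, 6], -0.157], [48, [15, 30, 7], -0.157], [48, [11, 33, 6], -0.157]]
```

Request:
apply_moves --deltas '[[10, [1, 2, 30], 0], [10, [0, 0, 33], 0], [10, [0, 0, 33], 0], [10, [0, 0, 33], 0], [10, [0, 0, 0], 0]]'

```text
t: 27.85
tool_pos: [0.5584, -0.157, 0.1993]
orientation: [-1.996, -2.419, 0.003]
force: [1.1, 0.5, -0.8]
opening: 0.0236
```

Request:
apply_moves --deltas '[[36, [0, 0, 0], 0], [36, [0, 0, 0], 0], [36, [0, 0, -33], 0], [36, [0, 0, -33], 0], [36, [0, 0, -33], 0]]'

```text
t: 28.48
tool_pos: [0.5602, -0.1589, 0.3035]
orientation: [1.999, 2.42, 0.001]
force: [0.1, 0.3, 0.1]
opening: 0.036
```

Request:
apply_moves --deltas '[[36, [0, 0, -33], 0], [48, [34, 6, 6], -0.157], [48, [33, 11, 6], -0.157], [48, [30, 16, 7], -0.157], [48, [28, 20, 6], -0.157]]'

```text
t: 29.1
tool_pos: [0.5569, -0.0201, 0.3103]
orientation: [1.147, 2.922, 0.001]
force: [0.7, -0.3, 0.7]
opening: 0.048
```

Request:
apply_moves --deltas '[[48, [24, 25, 6], -0.157], [48, [20, 28, 6], -0.157], [48, [15, 30, 7], -0.157], [48, [11, 33, 6], -0.157], [48, [0, 0, 0], 0]]'

```text
t: 29.72
tool_pos: [0.5531, 0.1182, 0.2847]
orientation: [0.19, 3.135, 0.001]
force: [-0.5, -0.5, 0.2]
opening: 0.0478
```

```bash
python3 - <<'E'
from h import *
im,c=snap('top','t12'); spacers(im,c,(205,150,300,260))
s=robot.read_state();print(s['t'],s['tool_pos'],s['opening'],s['q'].round(2))
A=[.5536,.1164]; ya=np.radians(82.8); e=plan([*A,.23],ya,grip=48); e=plan([*A,.190],ya,grip=48,pose=e)
print('lift');e=plan([*A,.33],ya,grip=10,pose=e,step=40);e=plan(cw(.06,-.036,.33),PSI,grip=10,pose=e); e=plan(cw(.06,-.036,.20),PSI,grip=10,pose=e,step=33)
E
```

```text
spacer [0.5405 0.1329] angle 6.300000000000011 [0.165, 0.299]
29.775 [0.55331999 0.11700347 0.28487437] 0.048210184891226394 [ 0.12  0.13  1.72 -0.    1.3  -1.33]
[[48, [0, -1, 55], 0.002]]
[[48, [0, 0, 40], -0.0]]
lift
[[10, [0, 0, -35], -0.0], [10, [0, 0, -35], -0.0], [10, [0, 0, -35], -0.0], [10, [0, 0, -35], -0.0]]
[[10, [-8, -43, 0], 0.157], [10, [-14, -40, 0], 0.157], [10, [-21, -38, 0], 0.157], [10, [-27, -35, 0], 0.157], [10, [-31, -30, 0], 0.157]]
[[10, [-36, -24, 0], 0.157], [10, [-39, -19, 0], 0.157], [10, [-41, -12, 0], 0.157]]
[[10, [0, 0, 32], -0.0], [10, [0, 0, 33], -0.0], [10, [0, 0, 32], -0.0], [10, [0, 0, 33], -0.0]]
```

Request:
apply_moves --deltas '[[48, [0, -1, 55], 0], [48, [0, 0, 40], 0], [48, [0, 0, 0], 0], [10, [0, 0, 0], 0], [10, [0, 0, 0], 0]]'

```text
t: 30.4
tool_pos: [0.5534, 0.1147, 0.1895]
orientation: [0.198, 3.135, 0.0]
force: [-0.3, -0.1, 0.6]
opening: 0.0321
```

Request:
apply_moves --deltas '[[10, [0, 0, 0], 0], [10, [0, 0, 0], 0]]'

```text
t: 30.65
tool_pos: [0.5532, 0.115, 0.1892]
orientation: [0.196, 3.135, -0.0]
force: [-1.5, -2.1, 3.1]
opening: 0.0239
```

Gripped (23.9 mm). Carry it to the case.

Request:
apply_moves --deltas '[[10, [0, 0, -35], 0], [10, [0, 0, -35], 0], [10, [0, 0, -35], 0], [10, [0, 0, -36], 0], [10, [-8, -43, 0], 0.157]]'

```text
t: 31.28
tool_pos: [0.5567, 0.0731, 0.3338]
orientation: [0.439, 3.104, 0.003]
force: [0.4, -0.2, -0.9]
opening: 0.0239
```

Request:
apply_moves --deltas '[[10, [-14, -40, 0], 0.157], [10, [-21, -38, 0], 0.157], [10, [-27, -35, 0], 0.157], [10, [-31, -30, 0], 0.157], [10, [-36, -24, 0], 0.157]]'

```text
t: 31.9
tool_pos: [0.5686, -0.1457, 0.3295]
orientation: [-1.604, -2.701, -0.0]
force: [0.9, 0.0, -0.6]
opening: 0.0241
```

Request:
apply_moves --deltas '[[10, [-39, -19, 0], 0.157], [10, [-41, -12, 0], 0.157], [10, [0, 0, 0], 0], [10, [0, 0, 0], 0]]'

```text
t: 32.4
tool_pos: [0.5735, -0.2301, 0.3293]
orientation: [-1.999, -2.422, -0.0]
force: [-0.2, -0.1, -1.0]
opening: 0.0236
```

```bash
python3 - <<'E'
from h import *
s=robot.read_state();print(s['t'],s['tool_pos'],wc(s['tool_pos']),s['opening'])
e=plan(cw(.06,-.034,.20),PSI,grip=10,step=33)
print('up');e=plan(cw(.06,-.034,.47),PSI,grip=36,pose=e)
e=plan(cw(0.0,-.06,.47),PSI,grip=93,pose=e)
E
```

```text
32.4 [ 0.57354769 -0.23006356  0.32929553] [ 0.06041269 -0.0361231 ] 0.02363456407353606
[[10, [1, 0, 32], 0.0], [10, [0, 0, 33], 0.0], [10, [1, 0, 32], 0.0], [10, [0, 0, 32], 0.0]]
up
[[36, [0, 0, -54], 0.0], [36, [0, 0, -54], 0.0], [36, [0, 0, -54], 0.0], [36, [0, 0, -54], 0.0], [36, [0, 0, -54], 0.0]]
[[93, [-13, -30, 0], 0.001], [93, [-13, -30, 0], 0.001]]
```

Request:
apply_moves --deltas '[[10, [1, 0, 32], 0], [10, [0, 0, 33], 0], [10, [1, 0, 32], 0], [10, [0, 0, 32], 0], [10, [0, 0, 0], 0]]'

```text
t: 33.02
tool_pos: [0.5719, -0.2262, 0.1976]
orientation: [-1.993, -2.42, 0.002]
force: [-0.6, -0.2, -1.2]
opening: 0.0237
```

Request:
apply_moves --deltas '[[36, [0, 0, 0], 0], [36, [0, 0, 0], 0], [36, [0, 0, -40], 0], [36, [0, 0, -54], 0], [36, [0, 0, -54], 0]]'

```text
t: 33.65
tool_pos: [0.5733, -0.2285, 0.352]
orientation: [1.999, 2.421, 0.001]
force: [0.8, 0.0, 0.3]
opening: 0.0357
```

Request:
apply_moves --deltas '[[36, [0, 0, -54], 0], [36, [0, 0, -54], 0], [93, [-13, -30, 0], 0], [93, [-13, -30, 0], 0], [93, [0, 0, 0], 0]]'

```text
t: 34.28
tool_pos: [0.5181, -0.2664, 0.4589]
orientation: [2.001, 2.418, 0.0]
force: [0.5, 0.2, 0.7]
opening: 0.0613
```

Request:
apply_moves --deltas '[[93, [0, 0, 0], 0], [93, [0, 0, 0], 0], [93, [0, 0, 0], 0]]'

```text
t: 34.65
tool_pos: [0.5198, -0.2649, 0.4566]
orientation: [-1.999, -2.423, -0.0]
force: [0.2, 0.2, -0.0]
opening: 0.0905
```

```bash
python3 - <<'E'
from h import *
im,c=snap('wrist','w13'); s=robot.read_state();print(s['t'],wc(s['tool_pos']),s['tool_pos'])
im2,c2=snap('top','t13')
a=im;b=cv2.resize(im2[150:260,130:330],(560,308),interpolation=cv2.INTER_CUBIC)
o=np.vstack([a[:290],b]);cv2.imwrite('pics/m13.png',o)
E
```

```text
34.7 [ 0.00099215 -0.06019973] [ 0.51974355 -0.26492901  0.45653861]
```

View pics/m13.png

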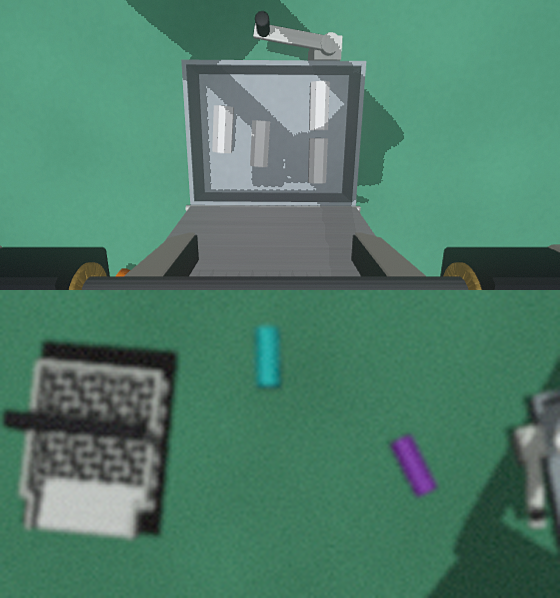

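Request:
apply_moves --deltas '[[0, [-40, -10, 0], 0], [0, [-40, -11, 0], 0], [0, [0, 0, 0], 0], [0, [0, 0, 0], 0], [0, [0, 0, 0], 0]]'

```text
t: 35.38
tool_pos: [0.5141, -0.3469, 0.4569]
orientation: [1.999, 2.423, 0.0]
force: [0.0, 0.3, -1.0]
opening: 0.0477
```

Request:
apply_moves --deltas '[[0, [0, 0, 0], 0], [0, [0, 0, 0], 0], [0, [0, 0, 30], 0], [0, [0, 0, 29], 0], [0, [0, 0, 0], 0]]'

```text
t: 36.0
tool_pos: [0.5132, -0.3472, 0.3948]
orientation: [-1.997, -2.418, 0.0]
force: [-0.2, 0.6, -0.4]
opening: 0.0012
```

```bash
python3 - <<'E'
from h import *
s=robot.read_state();print(s['t'],wc(s['tool_pos']),s['tool_pos'],s['opening'],s['force'])
e=plan(cw(-.02,-.0985,.397),PSI,grip=0,step=15)
E
```

```text
36.0 [-0.02096653 -0.13974645] [ 0.51320314 -0.34719132  0.39480235] 0.0012391892463191167 [-0.20301471  0.6425594  -0.43618128]
[[0, [14, 0, -1], 0.0], [0, [13, 1, 0], 0.0], [0, [14, 0, -1], 0.0]]
```

Request:
apply_moves --deltas '[[0, [14, 0, -1], 0], [0, [14, 0, 0], 0], [0, [14, 0, -1], 0], [0, [18, 0, 0], 0], [0, [18, 0, 3], 0]]'

```text
t: 36.62
tool_pos: [0.4989, -0.27, 0.3974]
orientation: [1.999, 2.421, 0.0]
force: [1.2, -1.1, 1.0]
opening: -0.0
```

Request:
apply_moves --deltas '[[0, [18, 0, 5], 0], [0, [17, 0, 8], 0], [0, [16, 0, 10], 0], [0, [15, 0, 12], 0], [0, [0, 0, 0], 0]]'

```text
t: 37.25
tool_pos: [0.4859, -0.2049, 0.36]
orientation: [-1.997, -2.421, 0.001]
force: [0.1, -0.3, -0.4]
opening: 0.0002
```

```bash
python3 - <<'E'
from h import *
s=robot.read_state();print(s['t'],wc(s['tool_pos']),s['tool_pos'],s['force'])
im,c=snap('scene','s14')
E
```

```text
37.25 [-0.02089615  0.0051205 ] [ 0.48591284 -0.20491807  0.36003314] [ 0.06303209 -0.26489867 -0.37599335]
```

Request:
apply_moves --deltas '[[0, [13, 0, 15], 0], [0, [11, 0, 15], 0], [0, [9, 0, 17], 0], [0, [7, 0, 18], 0], [0, [4, 0, 18], 0]]'

```text
t: 37.92
tool_pos: [0.478, -0.1626, 0.2771]
orientation: [-2.0, -2.422, 0.0]
force: [0.5, -0.1, 1.0]
opening: 0.0003
```

Request:
apply_moves --deltas '[[0, [2, 0, 17], 0], [0, [0, 0, 2], 0], [0, [0, 0, 1], 0], [0, [0, 0, 0], 0]]'

```text
t: 38.42
tool_pos: [0.4779, -0.1615, 0.2584]
orientation: [-2.001, -2.422, 0.0]
force: [-0.1, -0.2, 0.4]
opening: 0.0008
```

```bash
python3 - <<'E'
from h import *
s=robot.read_state();print(s['t'],wc(s['tool_pos']),s['tool_pos'],s['force'])
im,c=snap('scene','s15',(140,100,340,270),3)
E
```

```text
38.425 [-0.02057337  0.04931037] [ 0.47788416 -0.16146248  0.25843894] [-0.14383191 -0.21467979  0.39604581]
```

View pics/s15.png

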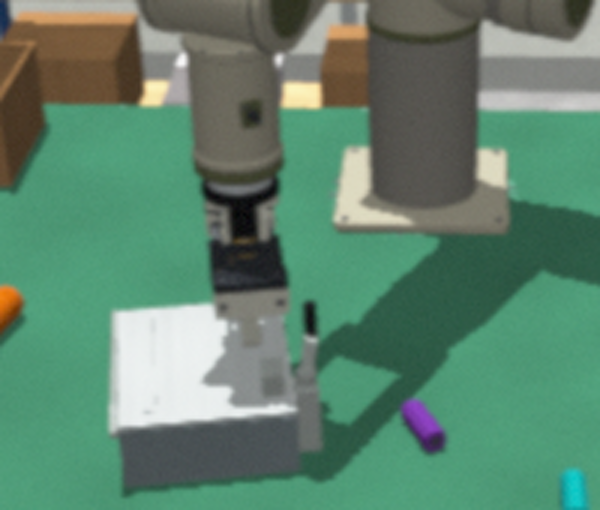

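Request:
apply_moves --deltas '[[0, [0, 0, 2], 0], [0, [0, 0, 0], 0]]'

```text
t: 38.72
tool_pos: [0.4781, -0.1616, 0.2582]
orientation: [2.0, 2.422, -0.0]
force: [-7.6, 3.1, 15.8]
opening: 0.0005
```

Request:
apply_moves --deltas '[[0, [0, 0, 2], 0], [0, [0, 0, 0], 0], [0, [0, 0, 0], 0]]'

```text
t: 39.1
tool_pos: [0.4782, -0.1616, 0.258]
orientation: [2.0, 2.422, -0.001]
force: [-16.1, 6.0, 32.6]
opening: 0.0006
```

Request:
apply_moves --deltas '[[0, [0, 0, -40], 0], [0, [0, 0, -44], 0], [0, [42, 5, 0], 0], [0, [41, 5, 0], 0], [0, [0, 0, 0], 0]]'

```text
t: 39.72
tool_pos: [0.4719, -0.0761, 0.3387]
orientation: [1.997, 2.425, 0.001]
force: [0.2, -0.4, -0.0]
opening: 0.0006
```

Request:
apply_moves --deltas '[[0, [0, 0, 0], 0]]'

```text
t: 39.85
tool_pos: [0.4721, -0.0782, 0.3387]
orientation: [2.0, 2.422, -0.0]
force: [0.2, -0.4, 0.3]
opening: 0.0006
```

```bash
python3 - <<'E'
from h import *
s=robot.read_state();print(s['t'],wc(s['tool_pos']),s['tool_pos'],s['force'])
im,c=snap('wrist','w16')
# dark knob blob
g=im.max(2); n,l,st,ce=cv2.connectedComponentsWithStats((g[:250]<70).astype(np.uint8))
for i in range(1,n):
    if 60<st[i,4]<3000: print(st[i],wc(ray(c,*ce[i],.12)).round(3))
e=plan(cw(-.010,.132,.278),PSI,grip=0,step=35)
p=[-.010,.132]
for th in(1.69,1.4,1.1,.8): e=plan(cw(.06-.072*np.sin(th),.098-.072*np.cos(th)+.0145-.003*(th<1.6),.278),PSI,grip=0,pose=e,step=20)
E
```

```text
39.85 [-0.01048351  0.13216836] [ 0.47214398 -0.07819001  0.33869408] [ 0.2372689  -0.36972504  0.30233025]
[272 235   6  15  85] [-0.011  0.122]
[167 247 102   3 291] [-0.05   0.118]
[282 247 102   3 242] [0.029 0.118]
[[0, [0, 0, 30], -0.0], [0, [0, 1, 31], -0.0]]
[[0, [-11, -2, 0], -0.0]]
[[0, [-12, 0, 0], -0.0], [0, [-12, 1, 0], -0.0]]
[[0, [-10, 3, 0], -0.0], [0, [-10, 3, 0], -0.0]]
[[0, [-9, 6, 0], -0.0], [0, [-8, 7, 0], -0.0]]
```

Request:
apply_moves --deltas '[[0, [0, 0, 30], 0], [0, [0, 0, 31], 0], [0, [-11, -1, 0], 0], [0, [-12, 0, 0], 0], [0, [-12, 1, 0], 0]]'

```text
t: 40.52
tool_pos: [0.4794, -0.1138, 0.2792]
orientation: [2.0, 2.42, 0.001]
force: [-0.4, 2.0, -0.5]
opening: 0.0004
```

Request:
apply_moves --deltas '[[0, [-10, 3, 0], 0], [0, [-10, 3, 0], 0], [0, [-9, 6, 0], 0], [0, [-8, 7, 0], 0], [0, [0, 0, 0], 0]]'

```text
t: 41.15
tool_pos: [0.5049, -0.1455, 0.2777]
orientation: [2.001, 2.422, -0.0]
force: [-0.1, 0.4, 0.8]
opening: 0.0003
```

Request:
apply_moves --deltas '[[0, [8, 0, 0], 0], [0, [0, -22, 0], 0], [0, [0, -14, 0], 0], [0, [-13, 0, 0], 0], [0, [-10, 0, 0], 0]]'

```text
t: 41.78
tool_pos: [0.4722, -0.1674, 0.2782]
orientation: [2.0, 2.421, 0.0]
force: [0.6, 0.2, 0.2]
opening: 0.0005
```

Request:
apply_moves --deltas '[[0, [0, 0, 0], 0]]'

```text
t: 41.9
tool_pos: [0.4723, -0.1675, 0.2779]
orientation: [2.002, 2.42, 0.0]
force: [-0.2, 0.5, 0.5]
opening: 0.0006
```

```bash
python3 - <<'E'
from h import *
s=robot.read_state();print(s['t'],wc(s['tool_pos']),s['tool_pos'],s['force'])
e=None
for th in(.8,.6,.4,.2,0,-.04): e=plan(cw(.06-.072*np.sin(th)-.0245,.098-.072*np.cos(th),.278),PSI,grip=0,pose=e,step=20)
im,c=snap('top','t16')
cv2.imwrite('pics/t16.png',cv2.resize(im[150:270,290:430],None,fx=4,fy=4))
E
```

```text
41.9 [-0.02721983  0.04439056] [ 0.47228646 -0.16754899  0.27794101] [-0.19673493  0.52782849  0.49578419]
[[0, [3, 11, 0], -0.001]]
[[0, [-9, 11, 0], -0.0]]
[[0, [-7, 13, 0], -0.0]]
[[0, [-4, 13, 0], -0.0]]
[[0, [-1, 15, 0], -0.0]]
[[0, [0, 3, 0], -0.0]]
```

Request:
apply_moves --deltas '[[0, [2, 11, 0], 0], [0, [-8, 11, 0], 0], [0, [-7, 13, 0], 0], [0, [-4, 13, 0], 0], [0, [0, 0, 0], 0]]'

```text
t: 42.58
tool_pos: [0.5232, -0.1741, 0.2777]
orientation: [2.0, 2.422, 0.001]
force: [-0.5, -0.4, 0.0]
opening: 0.0006
```

Request:
apply_moves --deltas '[[0, [-1, 11, 0], 0], [0, [0, 3, 0], 0], [0, [0, 0, 0], 0]]'

```text
t: 42.95
tool_pos: [0.5363, -0.1723, 0.2778]
orientation: [2.0, 2.422, 0.0]
force: [-1.2, -0.2, -0.1]
opening: 0.0001
```

Request:
apply_moves --deltas '[[0, [0, 3, 0], 0], [0, [0, 0, 0], 0]]'

```text
t: 43.2
tool_pos: [0.5386, -0.172, 0.2776]
orientation: [-2.0, -2.421, 0.001]
force: [-4.3, -1.6, 2.2]
opening: 0.0005
```

```bash
python3 - <<'E'
from h import *
s=robot.read_state();print(s['t'],wc(s['tool_pos']),s['force'])
E
```

```text
43.2 [0.03708926 0.02745767] [-4.31065389 -1.55871834  2.22976416]
```

Request:
apply_moves --deltas '[[0, [0, 2, 0], 0], [0, [0, 1, 0], 0], [0, [0, 0, 0], 0], [0, [0, 0, 0], 0]]'

```text
t: 43.7
tool_pos: [0.5401, -0.172, 0.2775]
orientation: [-1.999, -2.418, 0.007]
force: [-17.8, -2.5, 9.4]
opening: 0.0006
```

Request:
apply_moves --deltas '[[0, [0, -12, 0], 0], [0, [0, -8, -30], 0], [0, [0, 0, -50], 0], [0, [0, 0, -50], 0], [0, [0, 0, -50], 0]]'

```text
t: 44.32
tool_pos: [0.522, -0.175, 0.4595]
orientation: [2.0, 2.422, 0.001]
force: [1.2, -0.6, 0.6]
opening: 0.0002
```

Request:
apply_moves --deltas '[[0, [-40, 0, 0], 0], [0, [-40, 0, 0], 0], [0, [-40, 0, 0], 0], [0, [0, 0, 0], 0], [0, [0, 0, 0], 0]]'

```text
t: 44.95
tool_pos: [0.5449, -0.2927, 0.4576]
orientation: [-2.001, -2.422, -0.001]
force: [-0.1, 1.0, -0.8]
opening: 0.0003
```

```bash
python3 - <<'E'
from h import *
s=robot.read_state();print(s['t'],s['tool_pos'],s['force'])
a,ca=snap('wrist','w18'); b,c=snap('top','t18')
g=a.max(2); n,l,st,ce=cv2.connectedComponentsWithStats((g[:240]<70).astype(np.uint8))
for i in range(1,n):
    if 40<st[i,4]<3000: print(st[i],wc(ray(ca,*ce[i],.12)).round(3))
cv2.imwrite('pics/m18.png',np.vstack([a[:270],cv2.resize(b[150:270,130:380],(560,269),interpolation=cv2.INTER_CUBIC)]))
E
```

```text
44.95 [ 0.5449023  -0.29269771  0.45757793] [-0.0844023   0.99829467 -0.80430716]
```

View pics/m18.png

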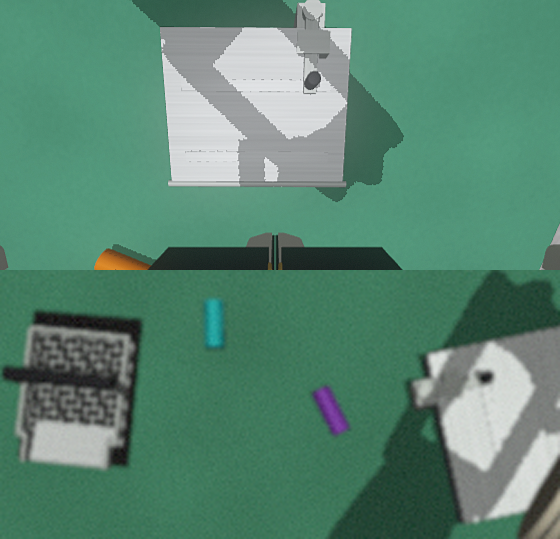

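```bash
python3 - <<'E'
from h import *
c=viewer.get_calibration('wrist'); print(wc(ray(c,314,77,.12)))
for x in(0,.05,.1): print(x,proj(c,cw(.06-.072*np.sin(x),.098-.072*np.cos(x),.12)))
c=viewer.get_calibration('top'); f=560/250
print('basket bar',ray(c,130+62/f,150+(377-270)/(269/120),.143))
order.close_job()
E
```

```text
[0.05913673 0.0264705 ]
0 [314.85910727  77.51144922]
0.05 [311.21829695  77.41296081]
0.1 [307.59081961  77.11913268]
basket bar [0.56556123 0.3259408  0.143     ]
the job is handed in; nothing more can be done
```

The job is handed in at t ≈ 45 s of the 210 s allowed; no verdict was reported, so the result rests on my own last checks.

**What I did**
- I pushed the half-open hook clear of the case opening, then carried the basket by its bail bar to the case.
- The tool could not tilt, so I set the basket on the case's +x wall and opened the jaws a little around the bar. Levering the bar over tipped it to about 60–65°, and the spacers slid out through the spout.
- I levered the basket back, gripped it again and stood it on its mat.
- I put the two loose spacers (all I could see on the bench) into the case by hand, shut the lid, then swung the hook home.

**What the last checks showed**
- **Spacers:** Before the lid was shut, four spacers lay flat in the case, two poured and two placed. None was left on the bench or in the basket.
- **Lid:** It was pressed onto its stop; 4 mm of extra travel raised the force to about 33 N.
- **Hook:** It was pushed to its stop at about 18 N. The knob was seen at case (59, 26) mm against (60, 26) mm for fully closed, an angle of roughly 0.01 rad.
- **Basket:** It stands upright with its bar at about (0.566, 0.326), roughly 7 mm from the mat's centre.
- **Other items:** The purple and turquoise look-alikes look unmoved. I did not measure the screwdriver, tape roll or bin; I never moved the arm against them.

**What disagreed**
- The noisy wrist force while carrying the basket was of little use for counting. It read 4.6–6.2 N full and 3.1–5.0 N "empty", so the count rests on the pictures.
- One automatic spacer detection and two automatic knob detections failed because the arm or gripper was in view. I used grip opening, contact force and the pictures instead.

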